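# Rebush a slicer carriage in the keeper-bar fixture

## Robot

A 6-joint arm with a two-finger parallel gripper is mounted at the origin on the work surface. World frame = base frame: x ahead of the robot, y to its left, z up, the work surface at z = 0. Lengths are in mm, angles in rad, forces in N, time in s.
With the tool pointing down it reaches from about 350 to 775 mm from the base axis. Payload 7.3 kg.
Tool frame: the origin (TCP) lies at the very end of the fingers, on their centre line; the grasp point (between the pads) lies bot.grip_point_offset behind it (bot.grip_point_offset is the distance from the TCP to the grasp point, in mm); z points along the fingers, y is the line along which they close (so a half turn about z gives the same grasp; the last joint's range is limited). The gripper opens to 92 mm and grips with 3 to 60 N. Pads are 19 mm wide; open, the fingers measure 130 mm over their backs; the gripper's body (75 mm by 190 mm) begins 47 mm behind the grasp point.
Start: joints at [1.052, 0.342, 1.524, -0, 1.275, -0.146], TCP at [191.206, 488.967, 192.041] pointing down, gripper open.
Joint ranges: [-2.53, 2.53], [-0.77, 2.02], [0.04, 2.7], [-1, 4.14], [0.28, 2.66], [-3.11, 3.11]. Speed limits (rad/s): [2.57, 2.57, 3.14, 3.14, 3.14, 3.14].

## Interface

Orientations are given as [roll, pitch, yaw] about the fixed x, y, z axes, in that order (R = Rz(yaw) Ry(pitch) Rx(roll)).
In Python, from plant import bot gives the robot as it stands. The module is installed in compiled form; this text tells all that it offers.
- The arm moves only by the tool carry_out, never from a script. Its argument "plan" is a list of rows, each an object of numbers: "tx", "ty", "tz": the shift along the world's x, y, z in mm; "rx", "ry", "rz": the turn, a rotation vector about the world's x, y, z in rad. A call has 1 to 12 rows; each row shifts and turns the commanded pose from where the row before left it; what a row does not reach is not made up. A row lasts 1/10 s, in which the tool goes at most 50 mm and 8.59 degrees, less where a joint would pass 70% of its speed; a pose out of reach is approached as far as the arm can. A call with a gripper value outside its range is refused whole. "gripper" is the closure, from 0 (fully open) to 1 (shut), set as the call begins (left out, the last holds). The fingers move at their own pace and stop on an object; the grip force is fixed at half the most. Time passes only in rows, so rows that do not move let the fingers close. It gives the time, the measured TCP pose, the force, the opening and the grip force at its end, in the units of the state.
- bot.get_obs(): the state, without advancing time (a new reading comes with each control period).
- bot.capture(name): name is "scene" or "top"; returns the picture (420x560x3 uint8, red, green, blue); there is no depth.
- bot.camera_model(name): a dict with "camera_matrix" (3x3 intrinsics, pixels), "R" (3x3) and "t" (3): a world point X has camera coordinates R X + t. Camera axes: x right, y down, z forward; pixel columns grow to the right and rows downward; lengths in mm; the calibration is good to about 2 mm. A picture is of the moment at which its call begins. camera_model takes no time and is no camera call.
- bot.close_job(): hands the job in; it is judged then, once.
The state is a dict: "time": time; "joint_positions": joint angles; "dq": joint speeds; "tau": joint torques, N m; "tool_pos": TCP position; "tcp_rot": TCP orientation; "contact_force": force on the tool from outside, world axes, zero at the start; "moment": the same for the moment, N m; "grip_width": finger opening in mm; "finger_force": force on a finger pad.
Only numpy, scipy, OpenCV 4.12 (cv2) and the standard library are available. Lean on these libraries where they do the work, as an engineer would, in place of code of your own. Each camera call takes 0.05 s, during which the arm holds its last target. There are 200 camera calls.

## Task

Lift the keeper bar of the fixture out of its catch by the knob and swing it well clear, seat the aluminium carriage casting fully home in the nest, then swing the bar back over the striker lip and let it drop into the catch so the casting is locked. Only then press every bronze bushing from the wooden block into a bore of its own size until its shoulder is flush on the casting, and leave it all locked in the fixture, ready for reaming. Do not disturb the oil can, hammer and rubber foot.

Things in the scene. Friction and masses are not known exactly. Their poses are not given: they have to be found in the camera images.
- fixture: Rebushing fixture screwed to the bench: dark steel base plate 200 x 250 x 12 mm. In its middle the nest: low bright stops with slanted lead-ins, tops 40 mm above the bench, 2 mm play on each side of a casting lying with its long axis along the fixture's x. A post on the +y side carries the keeper bar; the catch stands on the -y side. Origin: on the bench under the nest's centre; z up.
- nest (a point): Centre of the nest, on the upper face of the base plate, 12 mm above the bench. The casting's origin lies here when the casting sits home (either way round). Axes as the fixture's.
- pivot (a point): Where the keeper bar's two pivots cross, on the post: 74 mm to +y of the nest centre, 65.5 mm above the bench. Axes as the fixture's.
- swivel (a joint): Swing of the keeper bar about the upright post at point pivot, rad: 0 = bar lies across the nest, along the fixture's -y, in the catch; grows anticlockwise seen from above (the knob moves towards the fixture's +x) to 1.75 at its stop. About 1.5 clears the nest. It turns easily and stays where it is left.
- keeper (a joint): Lift of the keeper bar about the level pin at point pivot, rad: 0 = level, its lower stop; grows as the knob end goes up, to 0.7; the bar falls by its own weight. Steel bar 16 mm wide x 12 mm thick x 200 mm. Level, its underside is 59.5 mm above the bench, 2.5 mm above a casting that sits home. To pass the catch's lip the knob must rise 18 mm or more (0.10 rad).
- notch (a point): Bottom of the notch of the catch, on the fixture's -y side, 148 mm from the pivot; axes as the fixture's. The notch is 21 mm wide (x) for the 16 mm bar and 14 mm long (y); its lip (the striker) on the +x side rises 13.5 mm above this point, its stop on the -x side 22.5 mm; the level bar's underside lies 2 mm above it.
- knob (a point): Grip point on the round black knob that stands upright on the keeper bar's free end, 24 mm diameter, 34 mm tall; 182 mm from the pivot along the bar. The point is on the knob's axis, 16 mm below its top and 91.5 mm above the bench when the bar is level. The catch begins 27 mm from the knob's axis, towards the pivot. It moves with the bar.
- casting: H-shaped grey aluminium carriage casting, 142 (x) x 122 (y) x 45 mm tall, 0.8 kg: two bars 46 mm wide, 122 mm long, joined by a web 28 mm thick (y), 50 mm long (x), 45 mm tall, to hold it by. Upright bores at x = +-48, y = +-38 mm: large ones in the bar at +x, small ones at -x. Origin: centre of the underside; z up. Lies flat on the bench at the start.
- bush_l1: Large bronze bushing, upright, spigot down: spigot 32 mm diameter x 34 mm long (3 x 8 mm lead-in at its foot), shoulder 44 mm diameter x 8 mm thick, hub 30 mm diameter x 40 mm tall, to be held by; 82 mm tall, about 0.36 kg. Origin: centre of the spigot's lower end; z up along its axis; the shoulder's underside is at z = 34 mm, the hub runs from z = 42 to 82 mm. May be absent.
- bush_l2: Large bronze bushing, upright, spigot down: spigot 32 mm diameter x 34 mm long (3 x 8 mm lead-in at its foot), shoulder 44 mm diameter x 8 mm thick, hub 30 mm diameter x 40 mm tall, to be held by; 82 mm tall, about 0.36 kg. Origin: centre of the spigot's lower end; z up along its axis; the shoulder's underside is at z = 34 mm, the hub runs from z = 42 to 82 mm. May be absent.
- bush_s1: Small bronze bushing, upright, spigot down: spigot 24 mm diameter x 34 mm long (3 x 8 mm lead-in at its foot), shoulder 36 mm diameter x 8 mm thick, hub 24 mm diameter x 40 mm tall, to be held by; 82 mm tall, about 0.22 kg. Origin: centre of the spigot's lower end; z up along its axis; the shoulder's underside is at z = 34 mm, the hub runs from z = 42 to 82 mm. May be absent.
- bush_s2: Small bronze bushing, upright, spigot down: spigot 24 mm diameter x 34 mm long (3 x 8 mm lead-in at its foot), shoulder 36 mm diameter x 8 mm thick, hub 24 mm diameter x 40 mm tall, to be held by; 82 mm tall, about 0.22 kg. Origin: centre of the spigot's lower end; z up along its axis; the shoulder's underside is at z = 34 mm, the hub runs from z = 42 to 82 mm. May be absent.
- bore_l1 (a point): Centre of the mouth, on the casting's top face, of a bore for a large bushing (32 mm spigot, 1.5 mm clearance). Axes as the casting's. The spigot drops in freely for 12 mm (shoulder then 22 mm proud); from there on it is a press fit that resists with about 10 N and does not spring back, until the shoulder meets the top face. It does not resist being lifted out.
- bore_l2 (a point): Centre of the mouth, on the casting's top face, of a bore for a large bushing (32 mm spigot, 1.5 mm clearance). Axes as the casting's. The spigot drops in freely for 12 mm (shoulder then 22 mm proud); from there on it is a press fit that resists with about 10 N and does not spring back, until the shoulder meets the top face. It does not resist being lifted out.
- bore_s1 (a point): Centre of the mouth, on the casting's top face, of a bore for a small bushing (24 mm spigot, 1.5 mm clearance). Axes as the casting's. The spigot drops in freely for 12 mm (shoulder then 22 mm proud); from there on it is a press fit that resists with about 10 N and does not spring back, until the shoulder meets the top face. It does not resist being lifted out.
- bore_s2 (a point): Centre of the mouth, on the casting's top face, of a bore for a small bushing (24 mm spigot, 1.5 mm clearance). Axes as the casting's. The spigot drops in freely for 12 mm (shoulder then 22 mm proud); from there on it is a press fit that resists with about 10 N and does not spring back, until the shoulder meets the top face. It does not resist being lifted out.
- rack: Loose dark wooden block, 140 x 140 x 28 mm, that holds the new bushings, each upright with its spigot 16 mm deep in an easy socket (2.5 mm clearance), 12 mm above the bench: large ones at x = +-40, y = +40 mm, small ones at x = +-40, y = -40 mm in its frame. Slides on the bench. Origin: centre of its underside; z up.
- oil_can: Green oil can standing on the bench, 54 mm diameter x 120 mm tall. Not part of the job. Origin: centre of its underside.
- mallet: Hammer lying on the bench, 260 mm long. Not part of the job.
- foot: Loose black rubber machine foot, 48 mm diameter x 34 mm tall. Not part of the job. Origin: centre of its underside.
Things that resemble listed ones, but are neither listed nor needed, are in the scene too. What is shaped like the bush_l2 but blue or pink is not meant.

How it is judged (in metres and radians):
On the way, in this order (a step that is already met when the one before it is completed fails the run):
1. the keeper bar is out of the catch and swung clear of the nest (value of joint swivel above 1.2 rad), for 0.2 s.
2. the casting sits home in the nest (horizontal distance between casting and nest below 0.005 m and z of casting in the frame of nest below 0.0025 m and angle between the x axis of casting and the x axis of fixture, either way round below 0.05 rad and angle between casting's own z axis and vertical below 0.04 rad), for 0.3 s.
3. the keeper bar lies in its catch over the seated casting (all of step 2 and value of joint swivel between -0.03 and 0.03 rad and value of joint keeper below 0.02 rad), for 0.3 s.
4. every bushing is pressed home (((horizontal distance between bush_l1 and bore_l1 below 0.0025 m and z of bush_l1 in the frame of bore_l1 below -0.032 m) or (horizontal distance between bush_l1 and bore_l2 below 0.0025 m and z of bush_l1 in the frame of bore_l2 below -0.032 m)) and angle between each of bush_l1, bush_l2, bush_s1, bush_s2's own z axis and vertical below 0.05 rad and ((horizontal distance between bush_l2 and bore_l1 below 0.0025 m and z of bush_l2 in the frame of bore_l1 below -0.032 m) or (horizontal distance between bush_l2 and bore_l2 below 0.0025 m and z of bush_l2 in the frame of bore_l2 below -0.032 m)) and ((horizontal distance between bush_s1 and bore_s1 below 0.0025 m and z of bush_s1 in the frame of bore_s1 below -0.032 m) or (horizontal distance between bush_s1 and bore_s2 below 0.0025 m and z of bush_s1 in the frame of bore_s2 below -0.032 m)) and ((horizontal distance between bush_s2 and bore_s1 below 0.0025 m and z of bush_s2 in the frame of bore_s1 below -0.032 m) or (horizontal distance between bush_s2 and bore_s2 below 0.0025 m and z of bush_s2 in the frame of bore_s2 below -0.032 m))), for 0.2 s.
At the end, for the whole second after the job is handed in: The casting sits in the nest (within 5 mm, bottomed within 2.5 mm, square within 0.05 rad), the keeper bar lies in the catch (swing within 0.03 rad, lift under 0.02 rad), and every bushing present is upright in a bore of its own size with its shoulder within 2 mm of the casting's top face, at rest (all of step 3 and all of step 4 and linear speed of each of bush_l1, bush_l2, bush_s1, bush_s2 below 0.02 m/s); the robot touches nothing.
It fails at once if a bushing is put into a bore while the casting is not locked in the fixture ((value of joint swivel above 0.12 rad or horizontal distance between casting and nest above 0.03 m) and ((horizontal distance between bush_l1 and bore_l1 below 0.006 m and z of bush_l1 in the frame of bore_l1 between -0.05 and -0.004 m) or (horizontal distance between bush_l1 and bore_l2 below 0.006 m and z of bush_l1 in the frame of bore_l2 between -0.05 and -0.004 m) or (horizontal distance between bush_l2 and bore_l1 below 0.006 m and z of bush_l2 in the frame of bore_l1 between -0.05 and -0.004 m) or (horizontal distance between bush_l2 and bore_l2 below 0.006 m and z of bush_l2 in the frame of bore_l2 between -0.05 and -0.004 m) or (horizontal distance between bush_s1 and bore_s1 below 0.006 m and z of bush_s1 in the frame of bore_s1 between -0.05 and -0.004 m) or (horizontal distance between bush_s1 and bore_s2 below 0.006 m and z of bush_s1 in the frame of bore_s2 between -0.05 and -0.004 m) or (horizontal distance between bush_s2 and bore_s1 below 0.006 m and z of bush_s2 in the frame of bore_s1 between -0.05 and -0.004 m) or (horizontal distance between bush_s2 and bore_s2 below 0.006 m and z of bush_s2 in the frame of bore_s2 between -0.05 and -0.004 m))).
It fails at once if the oil can, the hammer or the rubber foot is pushed away by more than 4 cm (distance of any of oil_can, mallet, foot from where it was at the start of the episode above 0.04 m).
Of bush_l1, bush_l2, bush_s1, bush_s2 only 2 to 4 are there at a start; the rules pass over those that are not, and their reading is None.
At some moment in a run one of casting, rack may be knocked a few centimetres aside while the robot is not near it.
It also fails if it takes over 210 s, if anything falls off the work surface, if the arm or the gripper's body presses on something with over 40 N, if the wrist force passes 120 N, or if a joint passes its speed limit or range.

## Working session

There is one attempt and no reset: what is moved stays moved. The work goes in short steps, Python scripts to look and compute and a tool call to move; the robot and the scene stay as the last step left them, time stands still between calls to the robot, and variables do not carry over. Pictures are saved under pics/ and viewed, at most 14 in all, crops included, and the job is handed in when it is done.

Besides the shell and the picture viewer there is one more tool, called after ">>>" as a command line: name --argument value ..., lists and objects as JSON in quotes. carry_out: Moves the arm, as the interface text tells. Its arguments: {"type":"object","properties":{"plan":{"type":"array"},"gripper":{"type":"number"}},"required":["plan"]}

```bash
mkdir -p pics; python3 - <<'E'
from plant import bot
import cv2,numpy as np
for n in("scene","top"):
    im=bot.capture(n); cv2.imwrite(f"pics/{n}0.png",im[:,:,::-1]); 
    m=bot.camera_model(n); print(n,np.round(m["camera_matrix"],1).tolist(),np.round(m["R"],4).tolist(),np.round(m["t"],1).tolist(), (-np.array(m["R"]).T@np.array(m["t"])).round(1))
o=bot.get_obs();print(o,bot.grip_point_offset)
E
```

```text
scene [[493.0, 0.0, 272.5], [0.0, 493.0, 218.1], [0.0, 0.0, 1.0]] [[0.2848, 0.9584, 0.0182], [0.7221, -0.202, -0.6616], [-0.6304, 0.2016, -0.7496]] [-155.3, -368.5, 1625.5] [1335.1 -253.2  977.5]
top [[532.6, 0.0, 281.5], [0.0, 532.6, 217.7], [0.0, 0.0, 1.0]] [[0.0057, -1.0, 0.0055], [-0.9926, -0.0063, -0.1212], [0.1212, -0.0048, -0.9926]] [-7.2, 582.6, 1619.7] [ 382.1    4.3 1678.4]
{'time': 0.1, 'joint_positions': array([ 1.05198978e+00,  3.42663350e-01,  1.52490653e+00,  1.54123868e-05,
        1.27540871e+00, -1.46037355e-01]), 'dq': array([ 0.00070949, -0.00113908, -0.00063846,  0.00026395, -0.00062647,
       -0.00093831]), 'tau': array([ 2.70729142e-03, -4.32005453e+01, -2.44695604e+01,  7.18654110e-02,
        5.25799161e-02, -4.54831240e-05]), 'tool_pos': array([190.99198546, 488.59079052, 191.41437097]), 'tcp_rot': array([-3.14022362e+00, -2.16261367e-04,  2.76881882e+00]), 'contact_force': array([ 0.40414045,  0.13006472, -0.67972612]), 'moment': array([-0.02425266,  0.01618395,  0.02802929]), 'finger_force': 0.0, 'grip_width': 92.02987220469208} 18.8
```

View pics/scene0.png

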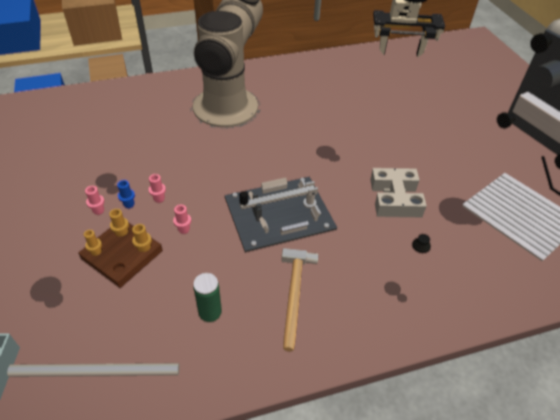

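View pics/top0.png

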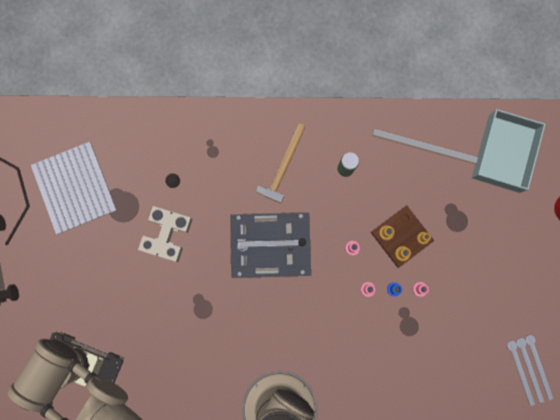

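The scene view shows the fixture (280,210), the casting (398,192), the rack with three bushings (120,245), the oil can (207,297), the hammer (295,290) and the foot (423,243). The top view shows the same things: fixture (270,245), knob (302,242), pivot (241,244), casting (164,234), rack (402,237). I'll enlarge both.

```bash
cat > h.py <<'E'
import numpy as np,cv2
from plant import bot
def cam(n):
    m=bot.camera_model(n); return [np.array(m[k],float) for k in("camera_matrix","R","t")]
def ray(n,px,z):
    "world point on plane z seen at pixel px"
    K,R,t=cam(n); d=R.T@np.linalg.solve(K,[*px,1]); c=-R.T@t
    return c+d*(z-c[2])/d[2]
def tri(pt,ps):
    P=[cam(n)[0]@np.c_[cam(n)[1],cam(n)[2]] for n in("top","scene")]
    X=cv2.triangulatePoints(P[0],P[1],np.array(pt,float),np.array(ps,float)); return (X[:3]/X[3]).ravel()
def proj(n,X):
    K,R,t=cam(n); p=K@(R@np.array(X,float)+t); return p[:2]/p[2]
def crop(im,x0,y0,x1,y1,s,name):
    c=cv2.resize(im[y0:y1,x0:x1],None,fx=s,fy=s,interpolation=cv2.INTER_CUBIC)
    for x in range(-(-x0//10)*10,x1,10):
        cv2.putText(c,str(x),(int((x-x0+.5)*s),8),0,.3,(255,255,0),1); cv2.line(c,(int((x-x0+.5)*s),10),(int((x-x0+.5)*s),14),(255,255,0),1)
    for y in range(-(-y0//10)*10,y1,10):
        cv2.putText(c,str(y),(0,int((y-y0+.5)*s)+3),0,.3,(255,255,0),1); cv2.line(c,(20,int((y-y0+.5)*s)),(25,int((y-y0+.5)*s)),(255,255,0),1)
    if name: cv2.imwrite(f"pics/{name}.png",c[:,:,::-1])
    return c
E
python3 - <<'E'
from h import *
t=cv2.imread("pics/top0.png")[:,:,::-1].copy(); s=cv2.imread("pics/scene0.png")[:,:,::-1].copy()
crop(t,130,195,320,290,4.2,"c1")
a=crop(t,340,200,440,300,4,None); b=crop(s,75,170,175,285,4,None)
a=np.pad(a,((0,60),(0,0),(0,0)));cv2.imwrite("pics/c2.png",np.hstack([a,b])[:,:,::-1])
crop(s,220,150,430,250,3.8,"c3")
E
```

```text
(no output)
```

View pics/c1.png

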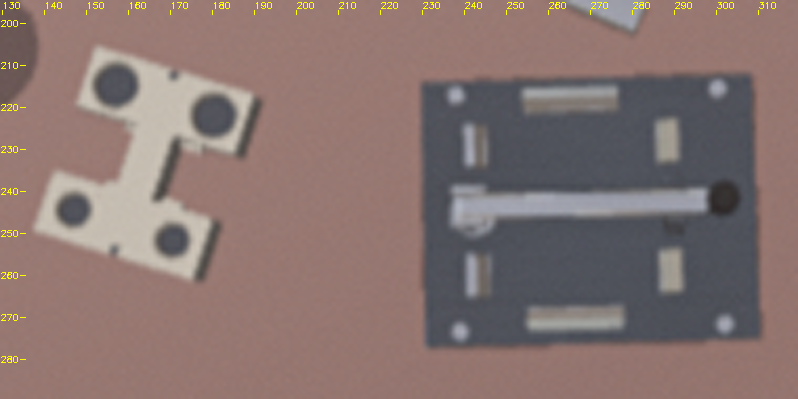

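View pics/c2.png

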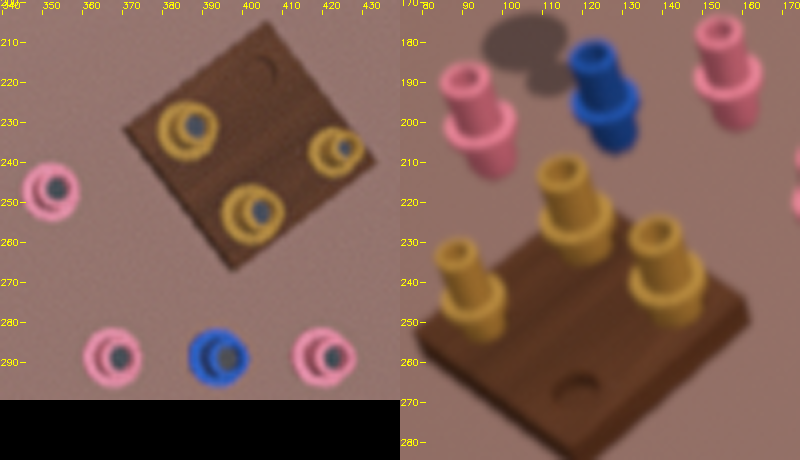

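View pics/c3.png

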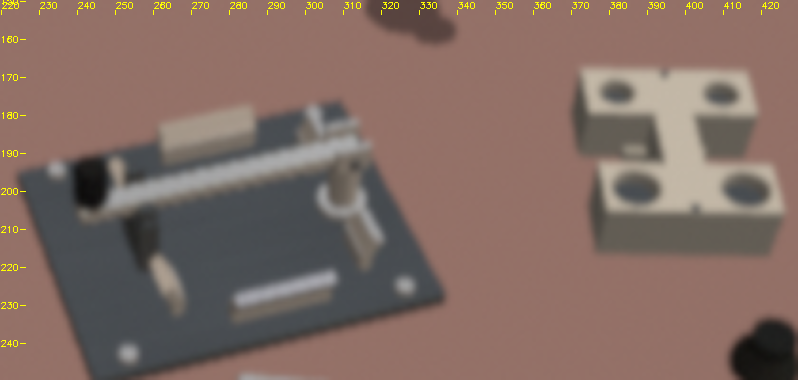

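The crops show the rack holding two large bushings, at top (388,231) and (405,252), and one small one at (426,236). The fourth socket, at (405,217), is empty. I read the casting's bores at (157,215), (180,222), (147,244) and (171,252). The knob is at (302,241).

```bash
cat > m.py <<'E'
from h import *
T=lambda x,y:(x/4.2+129.5,y/4.2+194.5); S=lambda x,y:(x/3.8+219.5,y/3.8+149.5)
U=lambda x,y:(x/4+339.5,y/4+199.5); V=lambda x,y:(x/4+74.5,y/4+169.5)
P={"L+":(T(115,85),S(746,190)),"L-":(T(213,115),S(636,189)),"s-":(T(173,240),S(721-104,92)),"s+":(T(73,209),S(721,94)),
"screw -x-y":(T(725,323),S(57,170)),"screw+x-y":(T(717,88),S(128,353)),"screw+x+y":(T(456,95),S(404,286)),
"knobtop":(T(723,197),S(92,166)),"bl1":(U(196,126),V(257,232)),"bl2":(U(262,212),V(163,166)),"bs":(U(346,148),V(59,250))}
Z=dict(zip(P,[45]*4+[13]*3+[107.5]+[94]*3))
for k,(a,b) in P.items():
    X=tri(a,b); print(k,X.round(1),"top@z",ray("top",a,Z[k])[:2].round(1),"sc@z",ray("scene",b,Z[k])[:2].round(1))
print("screw-x+y",ray("top",T(460,331),13).round(1))
for c in[(421,82),(751,74),(762,338),(427,347)]:print(ray("top",T(*c),12).round(1))
for c in [(265,22),(376,162),(232,271),(123,128)]: print("rack",ray("top",U(*c),28).round(1))
for n,c in dict(foot=(172,181),hamhead=(270,195),hamh=(300,128),can=(350,158),pink=(352,247)).items(): print(n,ray("top",c,20).round(0))
E
python3 m.py
```

```text
L+ [588.3 381.2  43. ] top@z [588.3 381.2] sc@z [589.8 379.2]
L- [566.5 308.3  42.5] top@z [566.6 308.6] sc@z [568.4 305.8]
s- [474.7 335.2  44.1] top@z [474.7 335.1] sc@z [475.6 334.6]
s+ [496.7 408.5  43.7] top@z [496.9 408.7] sc@z [497.7 406.9]
screw -x-y [417.3 -69.1  17.4] top@z [417.5 -68.9] sc@z [413.  -68.8]
screw+x-y [592.2 -63.4  17.5] top@z [593.  -62.7] sc@z [588.5 -63.4]
screw+x+y [585.8 132.   16.2] top@z [586.5 133. ] sc@z [583.1 132.4]
knobtop [503.9 -63.5 105.4] top@z [503.8 -63.3] sc@z [505.9 -64.2]
bl1 [ 537.4 -324.1   95.4] top@z [ 537.6 -323.6] sc@z [ 535.9 -325. ]
bl2 [ 473.3 -371.5   98.7] top@z [ 473.6 -371.6] sc@z [ 468.3 -373.1]
bs [ 521.5 -435.1   96.7] top@z [ 521.8 -435.5] sc@z [ 518.9 -436.1]
screw-x+y [410.5 127.3  13. ]
[596.3 159.5  12. ]
[603.9 -88.3  12. ]
[406.6 -96.4  12. ]
[398.6 151.6  12. ]
rack [ 626.3 -393.    28. ]
rack [ 516.8 -476.9   28. ]
rack [ 431.7 -363.    28. ]
rack [ 542.1 -280.4   28. ]
foot [699. 343.  20.]
hamhead [657.  33.  20.]
hamh [874. -61.  20.]
can [ 777. -221.   20.]
pink [ 494. -224.   20.]
```

>>> carry_out --plan '[{"tx": 25, "ty": -40, "rz": -0.097}, {"tx": 25, "ty": -40, "rz": -0.097}, {"tx": 25, "ty": -40, "rz": -0.097}, {"tx": 25, "ty": -40, "rz": -0.097}, {"tx": 25, "ty": -40, "rz": -0.097}, {"tx": 25, "ty": -40, "rz": -0.097}, {"tx": 25, "ty": -40, "rz": -0.097}, {"tx": 25, "ty": -40, "rz": -0.097}, {"tx": 25, "ty": -40, "rz": -0.097}, {"tx": 25, "ty": -40, "rz": -0.097}, {"tx": 25, "ty": -40, "rz": -0.097}, {"tx": 25, "ty": -40, "rz": -0.097}]'

```text
invalid input at $.plan[0]: expected keys tx, ty, tz, rx, ry, rz
```

>>> carry_out --plan '[{"tx": 6, "ty": -36}, {"tx": 6, "ty": -36}, {"tz": -40}, {"tz": -10}, {}]'

```text
invalid input at $.plan[0]: expected keys tx, ty, tz, rx, ry, rz
```

>>> carry_out --plan '[{"tx": 25, "ty": -40, "tz": 0, "rx": 0, "ry": 0, "rz": -0.097}, {"tx": 25, "ty": -40, "tz": 0, "rx": 0, "ry": 0, "rz": -0.097}, {"tx": 25, "ty": -40, "tz": 0, "rx": 0, "ry": 0, "rz": -0.097}, {"tx": 25, "ty": -40, "tz": 0, "rx": 0, "ry": 0, "rz": -0.097}, {"tx": 25, "ty": -40, "tz": 0, "rx": 0, "ry": 0, "rz": -0.097}, {"tx": 25, "ty": -40, "tz": 0, "rx": 0, "ry": 0, "rz": -0.097}, {"tx": 25, "ty": -40, "tz": 0, "rx": 0, "ry": 0, "rz": -0.097}, {"tx": 25, "ty": -40, "tz": 0, "rx": 0, "ry": 0, "rz": -0.097}, {"tx": 25, "ty": -40, "tz": 0, "rx": 0, "ry": 0, "rz": -0.097}, {"tx": 25, "ty": -40, "tz": 0, "rx": 0, "ry": 0, "rz": -0.097}, {"tx": 25, "ty": -40, "tz": 0, "rx": 0, "ry": 0, "rz": -0.097}, {"tx": 25, "ty": -40, "tz": 0, "rx": 0, "ry": 0, "rz": -0.097}]'

```text
time: 1.3
tool_pos: [491.7, 7.1, 191.8]
tcp_rot: [-3.141, -0.0, 1.6]
contact_force: [0.6, 1.0, -0.4]
grip_width: 91.6
finger_force: 0.0
```

>>> carry_out --plan '[{"tx": 6, "ty": -36, "tz": 0, "rx": 0, "ry": 0, "rz": 0}, {"tx": 6, "ty": -36, "tz": 0, "rx": 0, "ry": 0, "rz": 0}, {"tx": 0, "ty": 0, "tz": -40, "rx": 0, "ry": 0, "rz": 0}, {"tx": 0, "ty": 0, "tz": -10, "rx": 0, "ry": 0, "rz": 0}, {"tx": 0, "ty": 0, "tz": 0, "rx": 0, "ry": 0, "rz": 0}]'

```text
time: 1.8
tool_pos: [501.6, -62.3, 140.4]
tcp_rot: [-3.137, -0.002, 1.605]
contact_force: [0.5, -0.6, 0.8]
grip_width: 91.6
finger_force: 0.0
```

>>> carry_out --plan '[{"tx": 1, "ty": -1, "tz": -25, "rx": 0, "ry": 0, "rz": 0}, {"tx": 1, "ty": 0, "tz": -25, "rx": 0, "ry": 0, "rz": 0}, {"tx": 0, "ty": 0, "tz": -15, "rx": 0, "ry": 0, "rz": 0}, {"tx": 0, "ty": 0, "tz": 0, "rx": 0, "ry": 0, "rz": 0}]'

```text
time: 2.2
tool_pos: [504.5, -62.9, 76.5]
tcp_rot: [-3.139, -0.001, 1.606]
contact_force: [-0.0, -0.9, 0.2]
grip_width: 91.9
finger_force: 0.0
```

>>> carry_out --plan '[{"tx": 0, "ty": 0, "tz": 0, "rx": 0, "ry": 0, "rz": 0}, {"tx": 0, "ty": 0, "tz": 0, "rx": 0, "ry": 0, "rz": 0}, {"tx": 0, "ty": 0, "tz": 0, "rx": 0, "ry": 0, "rz": 0}, {"tx": 0, "ty": 0, "tz": 0, "rx": 0, "ry": 0, "rz": 0}, {"tx": 0, "ty": 0, "tz": 0, "rx": 0, "ry": 0, "rz": 0}, {"tx": 0, "ty": 0, "tz": 0, "rx": 0, "ry": 0, "rz": 0}, {"tx": 0, "ty": 0, "tz": 0, "rx": 0, "ry": 0, "rz": 0}, {"tx": 0, "ty": 0, "tz": 0, "rx": 0, "ry": 0, "rz": 0}]' --gripper 1

```text
time: 3.0
tool_pos: [505.2, -64.1, 77.0]
tcp_rot: [3.142, -0.0, 1.605]
contact_force: [-0.2, -1.0, 0.6]
grip_width: 32.6
finger_force: 0.0
```

>>> carry_out --plan '[{"tx": 0, "ty": 0, "tz": 0, "rx": 0, "ry": 0, "rz": 0}, {"tx": 0, "ty": 0, "tz": 0, "rx": 0, "ry": 0, "rz": 0}, {"tx": 0, "ty": 0, "tz": 0, "rx": 0, "ry": 0, "rz": 0}, {"tx": 0, "ty": 1, "tz": 8, "rx": 0, "ry": 0, "rz": 0}, {"tx": 0, "ty": 2, "tz": 8, "rx": 0, "ry": 0, "rz": 0}, {"tx": 0, "ty": 2, "tz": 8, "rx": 0, "ry": 0, "rz": 0}, {"tx": 0, "ty": 2, "tz": 8, "rx": 0, "ry": 0, "rz": 0}, {"tx": 0, "ty": 0, "tz": 0, "rx": 0, "ry": 0, "rz": 0}]'

```text
time: 3.8
tool_pos: [506.1, -56.9, 110.6]
tcp_rot: [3.139, 0.001, 1.605]
contact_force: [0.4, -0.3, -0.4]
grip_width: 0.1
finger_force: 0.0
```

```bash
python3 - <<'E'
from h import *
t=bot.capture("top").copy();s=bot.capture("scene").copy()
a=crop(t,220,180,330,290,3.6,None);b=crop(s,215,130,325,240,3.6,None);cv2.imwrite("pics/d.png",np.hstack([a,b])[:,:,::-1])
E
```

```text
(no output)
```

View pics/d.png

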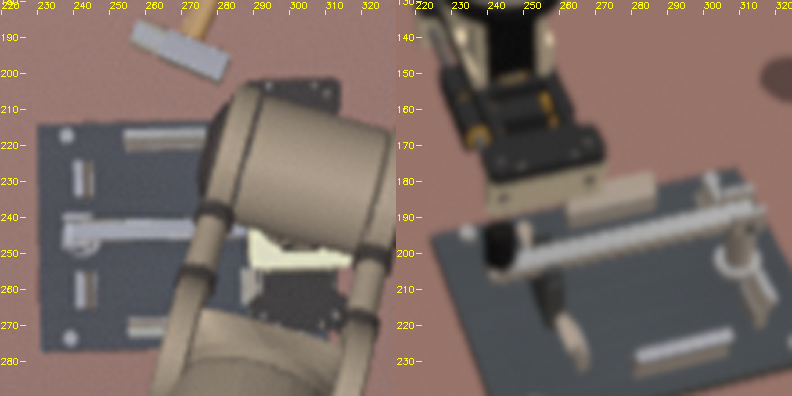

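```bash
python3 - <<'E'
from h import *
o=bot.get_obs();print(o["tool_pos"],o["time"])
for X in [(506,-57,110),(506,-57,157),(504,-63.5,107.5),(504,-63.5,73.5),(504,-76,107.5),(500.8,44.3,12)]: print(X,proj("scene",X).round(1),proj("top",X).round(1))
K,R,t=cam("scene")
E
```

```text
[505.30637438 -56.96562924 109.33476733] 3.9
(506, -57, 110) [246.5 191.9] [299.6 240.6]
(506, -57, 157) [246.1 178.1] [300.2 239.3]
(504, -63.5, 107.5) [243.8 192.6] [301.7 241.3]
(504, -63.5, 73.5) [244.1 202.1] [301.2 242.2]
(504, -76, 107.5) [238.9 193.6] [306.  241.3]
(500.8, 44.3, 12) [283.8 209.2] [266.  244.5]
```

The top view has the gripper hiding the knob. In the scene view the knob is still level at (243,198), so the grip missed. I'll back off upwards and look at the finger tips more closely.

>>> carry_out --plan '[{"tx": 0, "ty": 0, "tz": 40, "rx": 0, "ry": 0, "rz": 0}, {"tx": 0, "ty": 0, "tz": 0, "rx": 0, "ry": 0, "rz": 0}, {"tx": 0, "ty": 0, "tz": 0, "rx": 0, "ry": 0, "rz": 0}]'

```text
time: 4.2
tool_pos: [505.5, -57.2, 149.3]
tcp_rot: [3.14, 0.0, 1.605]
contact_force: [0.0, 0.3, 0.0]
grip_width: 0.3
finger_force: 0.0
```

```bash
python3 - <<'E'
from h import *
s=bot.capture("scene").copy()
o=bot.get_obs();p=o["tool_pos"];print(p,o["grip_width"])
print(proj("scene",p),proj("scene",p+[0,0,19]))
crop(s,205,110,295,215,5.7,"e")
E
```

```text
[504.77195938 -56.981839   148.45833909] 0.5172713590827566
[246.07798299 180.36907923] [245.90202195 174.61403754]
```

View pics/e.png

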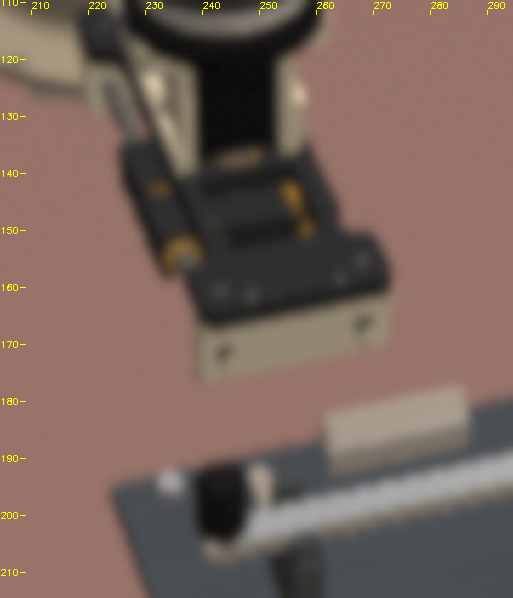

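The body's x and y agree with the reported pose, and the finger tips are hidden. A touch on the knob top will settle both the height and the position.

>>> carry_out --plan '[{"tx": -1, "ty": -7, "tz": -20, "rx": 0, "ry": 0, "rz": 0}, {"tx": 0, "ty": 0, "tz": -10, "rx": 0, "ry": 0, "rz": 0}, {"tx": 0, "ty": 0, "tz": -6, "rx": 0, "ry": 0, "rz": 0}, {"tx": 0, "ty": 0, "tz": -3, "rx": 0, "ry": 0, "rz": 0}, {"tx": 0, "ty": 0, "tz": -3, "rx": 0, "ry": 0, "rz": 0}, {"tx": 0, "ty": 0, "tz": -1, "rx": 0, "ry": 0, "rz": 0}, {"tx": 0, "ty": 0, "tz": 0, "rx": 0, "ry": 0, "rz": 0}]'

```text
time: 4.95
tool_pos: [504.4, -64.0, 106.2]
tcp_rot: [3.141, 0.0, 1.605]
contact_force: [0.1, -0.0, -0.0]
grip_width: 0.6
finger_force: 0.0
```

>>> carry_out --plan '[{"tx": 0, "ty": 0, "tz": -2, "rx": 0, "ry": 0, "rz": 0}, {"tx": 0, "ty": 0, "tz": -2, "rx": 0, "ry": 0, "rz": 0}, {"tx": 0, "ty": 0, "tz": 0, "rx": 0, "ry": 0, "rz": 0}]'

```text
time: 5.25
tool_pos: [504.1, -64.0, 101.9]
tcp_rot: [-3.141, -0.0, 1.605]
contact_force: [-0.0, 1.3, -0.1]
grip_width: 0.1
finger_force: 0.0
```

>>> carry_out --plan '[{"tx": 0, "ty": 0, "tz": -2, "rx": 0, "ry": 0, "rz": 0}, {"tx": 0, "ty": 0, "tz": -2, "rx": 0, "ry": 0, "rz": 0}, {"tx": 0, "ty": 0, "tz": -2, "rx": 0, "ry": 0, "rz": 0}, {"tx": 0, "ty": 0, "tz": -2, "rx": 0, "ry": 0, "rz": 0}]'

```text
time: 5.65
tool_pos: [504.2, -64.0, 93.8]
tcp_rot: [-3.142, -0.0, 1.605]
contact_force: [1.0, -0.9, 0.5]
grip_width: 0.5
finger_force: 0.0
```

```bash
python3 - <<'E'
from h import *
s=bot.capture("scene").copy()
o=bot.get_obs();p=o["tool_pos"];print(p,o["contact_force"])
print(proj("scene",p),proj("scene",p+[0,0,19]))
crop(s,215,130,295,215,7,"f")
E
```

```text
[503.98442734 -63.95264102  93.51309906] [ 0.61674591 -0.09833057 -0.27994965]
[243.76517692 196.58091669] [243.56785909 191.20811139]
```

View pics/f.png

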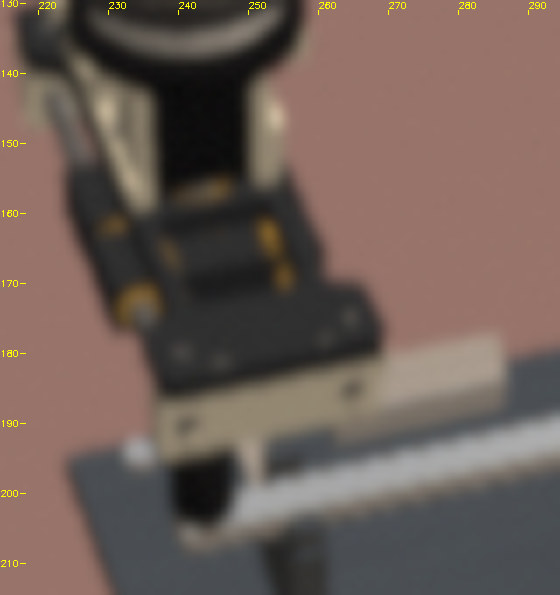

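Nothing was touched with the tip reported at z 94, inside where the knob should be. In the picture the palm's lower edge at (258,190) sits about 15 px higher than the reported pose predicts. I'll go further down in small steps to find the contact.

>>> carry_out --plan '[{"tx": 0, "ty": 0, "tz": -2, "rx": 0, "ry": 0, "rz": 0}, {"tx": 0, "ty": 0, "tz": -2, "rx": 0, "ry": 0, "rz": 0}, {"tx": 0, "ty": 0, "tz": -2, "rx": 0, "ry": 0, "rz": 0}, {"tx": 0, "ty": 0, "tz": -2, "rx": 0, "ry": 0, "rz": 0}, {"tx": 0, "ty": 0, "tz": -1, "rx": 0, "ry": 0, "rz": 0}]'

```text
time: 6.2
tool_pos: [504.1, -64.0, 84.8]
tcp_rot: [-3.141, -0.0, 1.605]
contact_force: [-0.2, -0.5, -0.8]
grip_width: 0.4
finger_force: 0.0
```

>>> carry_out --plan '[{"tx": 0, "ty": 0, "tz": -2, "rx": 0, "ry": 0, "rz": 0}, {"tx": 0, "ty": 0, "tz": -2, "rx": 0, "ry": 0, "rz": 0}, {"tx": 0, "ty": 0, "tz": -1, "rx": 0, "ry": 0, "rz": 0}]'

```text
time: 6.5
tool_pos: [504.1, -64.0, 79.8]
tcp_rot: [-3.141, -0.0, 1.605]
contact_force: [-0.1, -0.7, -1.2]
grip_width: 0.2
finger_force: 0.0
```

>>> carry_out --plan '[{"tx": 0, "ty": 0, "tz": -2, "rx": 0, "ry": 0, "rz": 0}, {"tx": 0, "ty": 0, "tz": -2, "rx": 0, "ry": 0, "rz": 0}, {"tx": 0, "ty": 0, "tz": -2, "rx": 0, "ry": 0, "rz": 0}]'

```text
time: 6.8
tool_pos: [504.2, -64.0, 73.9]
tcp_rot: [3.142, 0.0, 1.605]
contact_force: [0.0, -0.0, -0.1]
grip_width: 0.6
finger_force: 0.0
```

>>> carry_out --plan '[{"tx": 0, "ty": 0, "tz": -2, "rx": 0, "ry": 0, "rz": 0}, {"tx": 0, "ty": 0, "tz": -2, "rx": 0, "ry": 0, "rz": 0}]'

```text
time: 7.0
tool_pos: [504.3, -64.1, 69.9]
tcp_rot: [3.141, 0.0, 1.605]
contact_force: [-0.4, -1.4, 1.3]
grip_width: 0.6
finger_force: 0.7
```

>>> carry_out --plan '[{"tx": 0, "ty": 0, "tz": -1, "rx": 0, "ry": 0, "rz": 0}, {"tx": 0, "ty": 0, "tz": -1, "rx": 0, "ry": 0, "rz": 0}]'

```text
time: 7.2
tool_pos: [504.6, -64.5, 68.3]
tcp_rot: [3.141, 0.001, 1.605]
contact_force: [-0.3, -2.1, 3.6]
grip_width: 0.2
finger_force: 1.6
```

```bash
python3 - <<'E'
from h import *
s=bot.capture("scene").copy();t=bot.capture("top").copy()
o=bot.get_obs();p=o["tool_pos"];print(p,o["contact_force"],o["moment"],o["joint_positions"].round(4))
a=crop(t,225,195,345,285,6,None);cv2.imwrite("pics/g.png",np.hstack([cv2.resize(a,(400,300)),cv2.resize(crop(s,215,140,295,215,5,None),(400,375))[:300]])[:,:,::-1])
E
```

```text
[504.54648126 -64.46399215  68.27359413] [-0.8914224  -2.87502599  2.60615569] [-0.47706114  0.08359503  0.0595981 ] [-2.7760e-01  4.4960e-01  1.7388e+00 -5.0000e-04  9.5210e-01 -3.1120e-01]
```

View pics/g.png

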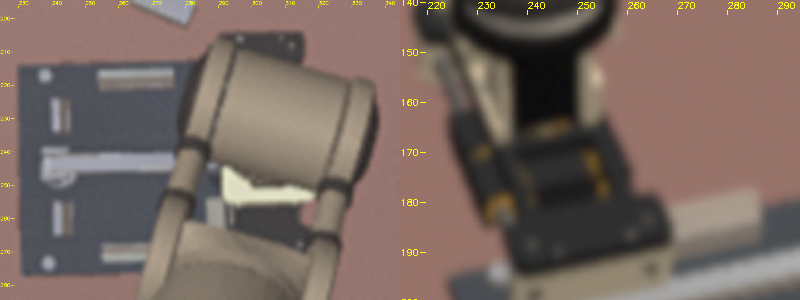

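```bash
python3 - <<'E'
from h import *
s=cv2.imread("pics/scene0.png")[:,:,::-1].copy();t=cv2.imread("pics/top0.png")[:,:,::-1].copy()
a=crop(s,360,0,460,80,5,None);b=crop(t,40,320,130,400,3.3,None)
b=np.pad(b,((0,400-b.shape[0]),(0,0),(0,0)));cv2.imwrite("pics/i.png",np.hstack([a,b])[:,:,::-1])
p=np.array([191,488.6,191.4]);u=np.array([np.sin(2.769),-np.cos(2.769),0])
for z in(0,20,37,50):
  for k in(-55,0,55): print(z,k,proj("scene",p+u*k+[0,0,z]).round(1),proj("top",p+u*k+[0,0,z]).round(1))
E
```

```text
0 -55 [379.  63.] [118.8 360. ]
0 0 [397.7  64.2] [100.2 352.4]
0 55 [416.4  65.3] [ 81.8 344.8]
20 -55 [380.3  56.9] [116.5 361.1]
20 0 [399.1  58.1] [ 97.8 353.4]
20 55 [418.1  59.2] [ 79.  345.7]
37 -55 [381.3  51.6] [114.6 362. ]
37 0 [400.4  52.8] [ 95.6 354.2]
37 55 [419.5  53.9] [ 76.7 346.4]
50 -55 [382.2  47.5] [113.1 362.8]
50 0 [401.3  48.7] [ 93.9 354.9]
50 55 [420.5  49.8] [ 74.8 347. ]
```

View pics/i.png

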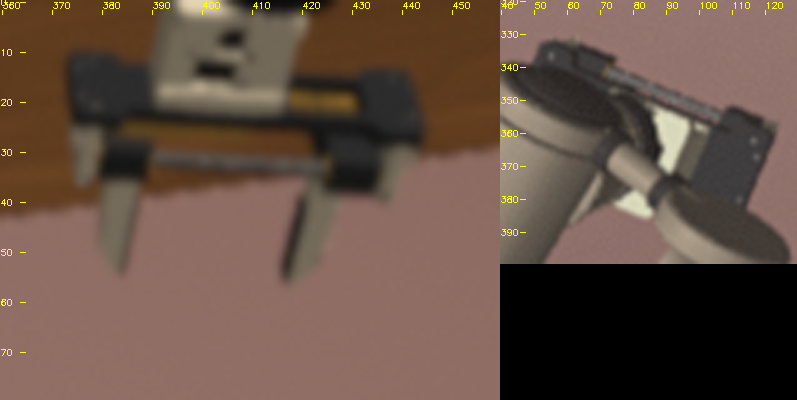

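The start picture confirms it: the finger tips appear at scene (383,54) and (416,56), about 30–35 mm above the reported TCP. The first touch on the knob top (107 mm) came at a reading of 70, so true z is about the reading plus 37 mm. I'll raise, open, and regrasp lower while watching the force.

>>> carry_out --plan '[{"tx": 0, "ty": 0, "tz": 10, "rx": 0, "ry": 0, "rz": 0}, {"tx": 0, "ty": 0, "tz": 10, "rx": 0, "ry": 0, "rz": 0}, {"tx": 0, "ty": 0, "tz": 0, "rx": 0, "ry": 0, "rz": 0}, {"tx": 0, "ty": 0, "tz": 0, "rx": 0, "ry": 0, "rz": 0}, {"tx": 0, "ty": 0, "tz": 0, "rx": 0, "ry": 0, "rz": 0}, {"tx": 0, "ty": 0, "tz": 0, "rx": 0, "ry": 0, "rz": 0}, {"tx": 0, "ty": 0, "tz": 0, "rx": 0, "ry": 0, "rz": 0}, {"tx": 0, "ty": 0, "tz": 0, "rx": 0, "ry": 0, "rz": 0}, {"tx": 0, "ty": 0, "tz": 0, "rx": 0, "ry": 0, "rz": 0}, {"tx": 0, "ty": 0, "tz": 0, "rx": 0, "ry": 0, "rz": 0}]' --gripper 0.3

```text
time: 8.3
tool_pos: [504.1, -64.0, 88.0]
tcp_rot: [-3.141, -0.0, 1.605]
contact_force: [-0.1, 0.3, -0.5]
grip_width: 64.2
finger_force: 0.0
```

>>> carry_out --plan '[{"tx": 0, "ty": 0, "tz": -10, "rx": 0, "ry": 0, "rz": 0}, {"tx": 0, "ty": 0, "tz": -5, "rx": 0, "ry": 0, "rz": 0}, {"tx": 0, "ty": 0, "tz": -5, "rx": 0, "ry": 0, "rz": 0}, {"tx": 0, "ty": 0, "tz": -5, "rx": 0, "ry": 0, "rz": 0}, {"tx": 0, "ty": 0, "tz": -5, "rx": 0, "ry": 0, "rz": 0}]'

```text
time: 8.8
tool_pos: [504.2, -64.0, 57.5]
tcp_rot: [-3.141, -0.0, 1.605]
contact_force: [-0.4, -0.4, -0.7]
grip_width: 64.6
finger_force: 0.0
```

>>> carry_out --plan '[{"tx": 0, "ty": 0, "tz": -5, "rx": 0, "ry": 0, "rz": 0}, {"tx": 0, "ty": 0, "tz": -5, "rx": 0, "ry": 0, "rz": 0}, {"tx": 0, "ty": 0, "tz": -5, "rx": 0, "ry": 0, "rz": 0}, {"tx": 0, "ty": 0, "tz": -4, "rx": 0, "ry": 0, "rz": 0}, {"tx": 0, "ty": 0, "tz": 0, "rx": 0, "ry": 0, "rz": 0}]'

```text
time: 9.3
tool_pos: [503.8, -63.9, 38.4]
tcp_rot: [-3.141, -0.0, 1.605]
contact_force: [-0.2, -0.4, -0.3]
grip_width: 64.2
finger_force: 0.0
```

>>> carry_out --plan '[{"tx": 0, "ty": 0, "tz": 0, "rx": 0, "ry": 0, "rz": 0}, {"tx": 0, "ty": 0, "tz": 0, "rx": 0, "ry": 0, "rz": 0}, {"tx": 0, "ty": 0, "tz": 0, "rx": 0, "ry": 0, "rz": 0}, {"tx": 0, "ty": 0, "tz": 0, "rx": 0, "ry": 0, "rz": 0}, {"tx": 0, "ty": 0, "tz": 0, "rx": 0, "ry": 0, "rz": 0}, {"tx": 0, "ty": 0, "tz": 0, "rx": 0, "ry": 0, "rz": 0}, {"tx": 0, "ty": 0, "tz": 0, "rx": 0, "ry": 0, "rz": 0}, {"tx": 0, "ty": 0, "tz": 0, "rx": 0, "ry": 0, "rz": 0}]' --gripper 1

```text
time: 10.1
tool_pos: [504.3, -64.1, 39.1]
tcp_rot: [3.141, 0.0, 1.605]
contact_force: [-1.3, 0.4, 0.2]
grip_width: 23.4
finger_force: 30.0
```

The knob is gripped (opening 23.4 mm, 30 N). I'll lift along its arc.

>>> carry_out --plan '[{"tx": 0, "ty": 1, "tz": 8, "rx": 0, "ry": 0, "rz": 0}, {"tx": 0, "ty": 2, "tz": 8, "rx": 0, "ry": 0, "rz": 0}, {"tx": 0, "ty": 2, "tz": 8, "rx": 0, "ry": 0, "rz": 0}, {"tx": 0, "ty": 3, "tz": 8, "rx": 0, "ry": 0, "rz": 0}, {"tx": 0, "ty": 0, "tz": 0, "rx": 0, "ry": 0, "rz": 0}]'

```text
time: 10.6
tool_pos: [504.8, -55.8, 72.4]
tcp_rot: [3.14, 0.001, 1.605]
contact_force: [-0.8, -0.4, -2.2]
grip_width: 23.4
finger_force: 30.0
```

>>> carry_out --plan '[{"tx": 17.4, "ty": 1.5, "tz": 0, "rx": 0, "ry": 0, "rz": 0.1}, {"tx": 17.1, "ty": 3.2, "tz": 0, "rx": 0, "ry": 0, "rz": 0.1}, {"tx": 16.7, "ty": 4.9, "tz": 0, "rx": 0, "ry": 0, "rz": 0.1}, {"tx": 16.2, "ty": 6.5, "tz": 0, "rx": 0, "ry": 0, "rz": 0.1}, {"tx": 15.4, "ty": 8.1, "tz": 0, "rx": 0, "ry": 0, "rz": 0.1}, {"tx": 14.5, "ty": 9.6, "tz": 0, "rx": 0, "ry": 0, "rz": 0.1}, {"tx": 13.5, "ty": 11, "tz": 0, "rx": 0, "ry": 0, "rz": 0.1}]'

```text
time: 11.3
tool_pos: [615.4, -10.8, 70.8]
tcp_rot: [3.142, -0.001, 2.308]
contact_force: [-1.1, 0.7, -3.0]
grip_width: 23.4
finger_force: 30.0
```

>>> carry_out --plan '[{"tx": 12.3, "ty": 12.3, "tz": 0, "rx": 0, "ry": 0, "rz": 0.1}, {"tx": 11.1, "ty": 13.5, "tz": 0, "rx": 0, "ry": 0, "rz": 0.1}, {"tx": 9.7, "ty": 14.5, "tz": 0, "rx": 0, "ry": 0, "rz": 0.1}, {"tx": 8.1, "ty": 15.4, "tz": 0, "rx": 0, "ry": 0, "rz": 0.1}, {"tx": 6.6, "ty": 16.1, "tz": 0, "rx": 0, "ry": 0, "rz": 0.1}, {"tx": 4.9, "ty": 16.7, "tz": 0, "rx": 0, "ry": 0, "rz": 0.1}, {"tx": 3.2, "ty": 17.1, "tz": 0, "rx": 0, "ry": 0, "rz": 0.1}, {"tx": 1.5, "ty": 17.4, "tz": 0, "rx": 0, "ry": 0, "rz": 0.1}, {"tx": 0, "ty": 0, "tz": 0, "rx": 0, "ry": 0, "rz": 0}, {"tx": 0, "ty": 0, "tz": 0, "rx": 0, "ry": 0, "rz": 0}]'

```text
time: 12.3
tool_pos: [672.1, 111.7, 70.8]
tcp_rot: [-3.141, -0.001, 3.103]
contact_force: [-0.7, -0.1, -2.4]
grip_width: 23.4
finger_force: 30.0
```

>>> carry_out --plan '[{"tx": 3, "ty": 0, "tz": -8, "rx": 0, "ry": 0, "rz": 0}, {"tx": 2, "ty": 0, "tz": -8, "rx": 0, "ry": 0, "rz": 0}, {"tx": 2, "ty": 0, "tz": -8, "rx": 0, "ry": 0, "rz": 0}, {"tx": 1, "ty": 0, "tz": -7, "rx": 0, "ry": 0, "rz": 0}, {"tx": 0, "ty": 0, "tz": 0, "rx": 0, "ry": 0, "rz": 0}]'

```text
time: 12.8
tool_pos: [680.6, 111.2, 39.1]
tcp_rot: [-3.141, -0.0, 3.104]
contact_force: [-1.1, -1.4, 1.6]
grip_width: 23.0
finger_force: 30.0
```

>>> carry_out --plan '[{"tx": 0, "ty": 0, "tz": 0, "rx": 0, "ry": 0, "rz": 0}, {"tx": 0, "ty": 0, "tz": 0, "rx": 0, "ry": 0, "rz": 0}, {"tx": 0, "ty": 0, "tz": 0, "rx": 0, "ry": 0, "rz": 0}, {"tx": 0, "ty": 0, "tz": 20, "rx": 0, "ry": 0, "rz": 0}, {"tx": 0, "ty": 0, "tz": 40, "rx": 0, "ry": 0, "rz": 0}, {"tx": 0, "ty": 0, "tz": 20, "rx": 0, "ry": 0, "rz": 0}, {"tx": -25, "ty": 40, "tz": 0, "rx": 0, "ry": 0, "rz": -0.05}, {"tx": -25, "ty": 40, "tz": 0, "rx": 0, "ry": 0, "rz": -0.1}, {"tx": -25, "ty": 40, "tz": 0, "rx": 0, "ry": 0, "rz": -0.1}, {"tx": -25, "ty": 40, "tz": 0, "rx": 0, "ry": 0, "rz": 0}, {"tx": -25, "ty": 40, "tz": 0, "rx": 0, "ry": 0, "rz": 0}, {"tx": 0, "ty": 0, "tz": 0, "rx": 0, "ry": 0, "rz": 0}]' --gripper 0.3

```text
time: 14.0
tool_pos: [552.1, 317.1, 120.7]
tcp_rot: [3.14, -0.001, 2.861]
contact_force: [1.4, 0.1, 0.8]
grip_width: 64.4
finger_force: 0.0
```

```bash
python3 - <<'E'
from h import *
s=bot.capture("scene").copy();t=bot.capture("top").copy()
a=crop(t,130,180,330,300,2,None);b=crop(s,220,120,440,250,3.6,None)
b=crop(s,330,140,440,250,3.6,None)
a=np.pad(a,((0,396-240),(0,0),(0,0)));cv2.imwrite("pics/j.png",np.hstack([a,b])[:,:,::-1])
E
```

```text
(no output)
```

View pics/j.png

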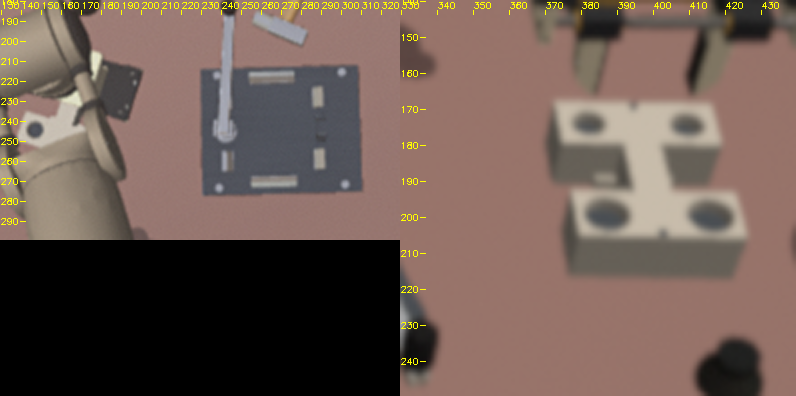

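The bar stands swung clear, and the casting hasn't moved (small bore still at scene (382,174)). I'll descend over the web.

>>> carry_out --plan '[{"tx": -20, "ty": 41, "tz": 0, "rx": 0, "ry": 0, "rz": -0.008}, {"tx": 0, "ty": 0, "tz": -35, "rx": 0, "ry": 0, "rz": 0}, {"tx": 0, "ty": 0, "tz": -35, "rx": 0, "ry": 0, "rz": 0}, {"tx": 0, "ty": 0, "tz": -25, "rx": 0, "ry": 0, "rz": 0}, {"tx": 0, "ty": 0, "tz": 0, "rx": 0, "ry": 0, "rz": 0}]'

```text
time: 14.6
tool_pos: [534.1, 350.2, 21.2]
tcp_rot: [-3.136, -0.005, 2.845]
contact_force: [-0.8, -0.2, -0.4]
grip_width: 64.6
finger_force: 0.0
```

>>> carry_out --plan '[{"tx": 0, "ty": 0, "tz": -10, "rx": 0, "ry": 0, "rz": 0}, {"tx": 0, "ty": 0, "tz": -10, "rx": 0, "ry": 0, "rz": 0}, {"tx": 0, "ty": 0, "tz": -10, "rx": 0, "ry": 0, "rz": 0}, {"tx": 0, "ty": 0, "tz": -5, "rx": 0, "ry": 0, "rz": 0}, {"tx": 0, "ty": 0, "tz": 0, "rx": 0, "ry": 0, "rz": 0}]'

```text
time: 15.1
tool_pos: [535.0, 352.6, -10.6]
tcp_rot: [-3.141, -0.001, 2.847]
contact_force: [-0.3, -0.4, 0.1]
grip_width: 64.3
finger_force: 0.0
```

>>> carry_out --plan '[{"tx": -3.5, "ty": 5.5, "tz": -4, "rx": 0, "ry": 0, "rz": 0.006}, {"tx": 0, "ty": 0, "tz": -4, "rx": 0, "ry": 0, "rz": 0}, {"tx": 0, "ty": 0, "tz": 0, "rx": 0, "ry": 0, "rz": 0}]'

```text
time: 15.4
tool_pos: [531.4, 358.4, -18.4]
tcp_rot: [-3.141, -0.001, 2.853]
contact_force: [-0.4, -0.5, 1.0]
grip_width: 64.1
finger_force: 0.0
```

>>> carry_out --plan '[{"tx": 0, "ty": 0, "tz": 0, "rx": 0, "ry": 0, "rz": 0}, {"tx": 0, "ty": 0, "tz": 0, "rx": 0, "ry": 0, "rz": 0}, {"tx": 0, "ty": 0, "tz": 0, "rx": 0, "ry": 0, "rz": 0}, {"tx": 0, "ty": 0, "tz": 0, "rx": 0, "ry": 0, "rz": 0}, {"tx": 0, "ty": 0, "tz": 0, "rx": 0, "ry": 0, "rz": 0}, {"tx": 0, "ty": 0, "tz": 0, "rx": 0, "ry": 0, "rz": 0}, {"tx": 0, "ty": 0, "tz": 0, "rx": 0, "ry": 0, "rz": 0}, {"tx": 0, "ty": 0, "tz": 0, "rx": 0, "ry": 0, "rz": 0}]' --gripper 1

```text
time: 16.2
tool_pos: [532.0, 358.1, -17.9]
tcp_rot: [-3.142, 0.0, 2.853]
contact_force: [-0.0, 0.3, 1.1]
grip_width: 27.7
finger_force: 30.0
```

>>> carry_out --plan '[{"tx": 0, "ty": 0, "tz": 10, "rx": 0, "ry": 0, "rz": 0}, {"tx": 0, "ty": 0, "tz": 25, "rx": 0, "ry": 0, "rz": 0}, {"tx": 0, "ty": 0, "tz": 30, "rx": 0, "ry": 0, "rz": 0}, {"tx": 0, "ty": 0, "tz": 30, "rx": 0, "ry": 0, "rz": 0}, {"tx": 0, "ty": 0, "tz": 15, "rx": 0, "ry": 0, "rz": 0}, {"tx": 0, "ty": 0, "tz": 0, "rx": 0, "ry": 0, "rz": 0}]'

```text
time: 16.8
tool_pos: [532.8, 358.9, 94.3]
tcp_rot: [3.139, 0.003, 2.853]
contact_force: [-0.3, 0.2, -7.2]
grip_width: 27.8
finger_force: 30.0
```

>>> carry_out --plan '[{"tx": -3, "ty": -30, "tz": 0, "rx": 0, "ry": 0, "rz": 0.03}, {"tx": -3, "ty": -30, "tz": 0, "rx": 0, "ry": 0, "rz": 0.03}, {"tx": -3, "ty": -30, "tz": 0, "rx": 0, "ry": 0, "rz": 0.03}, {"tx": -3, "ty": -30, "tz": 0, "rx": 0, "ry": 0, "rz": 0.03}, {"tx": -3, "ty": -30, "tz": 0, "rx": 0, "ry": 0, "rz": 0.03}, {"tx": -3, "ty": -30, "tz": 0, "rx": 0, "ry": 0, "rz": 0.03}, {"tx": -3, "ty": -30, "tz": 0, "rx": 0, "ry": 0, "rz": 0.03}, {"tx": -3, "ty": -30, "tz": 0, "rx": 0, "ry": 0, "rz": 0.03}, {"tx": -3, "ty": -30, "tz": 0, "rx": 0, "ry": 0, "rz": 0.03}, {"tx": -3, "ty": -30, "tz": 0, "rx": 0, "ry": 0, "rz": 0.03}, {"tx": -1, "ty": -14, "tz": 0, "rx": 0, "ry": 0, "rz": 0.023}, {"tx": 0, "ty": 0, "tz": 0, "rx": 0, "ry": 0, "rz": 0}]'

```text
time: 18.0
tool_pos: [499.6, 42.5, 90.6]
tcp_rot: [-3.142, -0.003, -3.11]
contact_force: [0.2, 1.0, -8.0]
grip_width: 27.8
finger_force: 30.0
```

>>> carry_out --plan '[{"tx": 0, "ty": 0, "tz": -25, "rx": 0, "ry": 0, "rz": 0}, {"tx": 0, "ty": 0, "tz": -25, "rx": 0, "ry": 0, "rz": 0}, {"tx": 0, "ty": 0, "tz": -10, "rx": 0, "ry": 0, "rz": 0}, {"tx": 0, "ty": 0, "tz": 0, "rx": 0, "ry": 0, "rz": 0}, {"tx": 0, "ty": 0, "tz": 0, "rx": 0, "ry": 0, "rz": 0}]'

```text
time: 18.5
tool_pos: [501.2, 44.7, 32.3]
tcp_rot: [3.141, 0.0, -3.107]
contact_force: [0.9, -1.0, -7.7]
grip_width: 28.1
finger_force: 30.0
```

```bash
python3 - <<'E'
from h import *
s=bot.capture("scene").copy();t=bot.capture("top").copy()
a=crop(t,225,200,320,285,4.2,None);b=crop(s,225,140,350,250,3.2,None);h=max(a.shape[0],b.shape[0])
f=lambda i:np.pad(i,((0,h-i.shape[0]),(0,0),(0,0)));cv2.imwrite("pics/k.png",np.hstack([f(a),f(b)])[:,:,::-1])
print(bot.get_obs()["tool_pos"])
yw=.034;c=np.array([500.8,44.3]);M=np.array([[np.cos(yw),-np.sin(yw)],[np.sin(yw),np.cos(yw)]])
for k in [(73,0),(-73,0),(0,63),(0,-63),(71,61),(71,-61),(-71,61),(-71,-61)]:
  w=c+M@k; print(k,proj("top",[*w,40]).round(1),proj("scene",[*w,40]).round(1),"casting top z91",proj("top",[*w,91]).round(1),proj("scene",[*w,91]).round(1))
E
```

```text
[501.81621902  44.50531734  33.02814537]
(73, 0) [265.2 220.3] [293.8 222. ] casting top z91 [264.8 218.3] [294.8 208.4]
(-73, 0) [266.4 267.6] [275.2 183.2] casting top z91 [266.  267.1] [275.6 169.4]
(0, 63) [245.3 244.4] [306.6 196.7] casting top z91 [244.3 243.2] [308.  182.9]
(0, -63) [286.2 243.3] [261.2 207.3] casting top z91 [286.5 242. ] [261.2 193.5]
(71, 61) [245.5 221.5] [315.9 216. ] casting top z91 [244.5 219.5] [317.7 202.3]
(71, -61) [284.9 220.4] [270.6 227. ] casting top z91 [285.1 218.4] [270.9 213.4]
(-71, 61) [246.4 267.5] [296.6 179. ] casting top z91 [245.4 267. ] [297.6 165.1]
(-71, -61) [286.3 266.4] [253.9 188.5] casting top z91 [286.5 265.9] [253.7 174.7]
```

View pics/k.png

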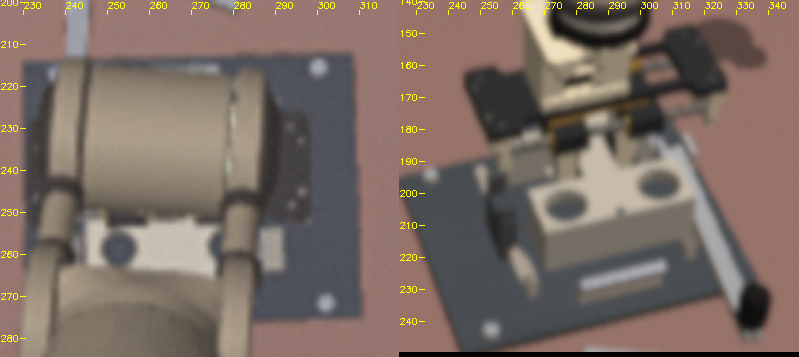

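The casting hangs square over the nest: its front top edge runs (267,205)–(315,197) and it is centred between the stops. I'll lower it.

>>> carry_out --plan '[{"tx": -0.7, "ty": 0, "tz": -8, "rx": 0, "ry": 0, "rz": 0}, {"tx": 0, "ty": 0, "tz": -4, "rx": 0, "ry": 0, "rz": 0}, {"tx": 0, "ty": 0, "tz": -4, "rx": 0, "ry": 0, "rz": 0}, {"tx": 0, "ty": 0, "tz": -4, "rx": 0, "ry": 0, "rz": 0}, {"tx": 0, "ty": 0, "tz": 0, "rx": 0, "ry": 0, "rz": 0}]'

```text
time: 19.1
tool_pos: [499.7, 44.3, 11.4]
tcp_rot: [3.141, -0.001, -3.107]
contact_force: [0.3, -0.6, -7.4]
grip_width: 28.0
finger_force: 30.0
```

>>> carry_out --plan '[{"tx": 0, "ty": 0, "tz": -4, "rx": 0, "ry": 0, "rz": 0}, {"tx": 0, "ty": 0, "tz": -4, "rx": 0, "ry": 0, "rz": 0}, {"tx": 0, "ty": 0, "tz": -4, "rx": 0, "ry": 0, "rz": 0}, {"tx": 0, "ty": 0, "tz": 0, "rx": 0, "ry": 0, "rz": 0}]'

```text
time: 19.5
tool_pos: [499.7, 44.3, -0.6]
tcp_rot: [3.141, -0.001, -3.107]
contact_force: [-0.2, 0.1, -7.0]
grip_width: 27.6
finger_force: 30.0
```

>>> carry_out --plan '[{"tx": 0, "ty": 0, "tz": -3, "rx": 0, "ry": 0, "rz": 0}, {"tx": 0, "ty": 0, "tz": -2, "rx": 0, "ry": 0, "rz": 0}, {"tx": 0, "ty": 0, "tz": -1, "rx": 0, "ry": 0, "rz": 0}, {"tx": 0, "ty": 0, "tz": 0, "rx": 0, "ry": 0, "rz": 0}]'

```text
time: 19.9
tool_pos: [500.2, 44.3, -5.9]
tcp_rot: [3.142, 0.0, -3.107]
contact_force: [-0.8, -0.5, -7.2]
grip_width: 27.4
finger_force: 30.0
```

>>> carry_out --plan '[{"tx": 0, "ty": 0, "tz": -1, "rx": 0, "ry": 0, "rz": 0}, {"tx": 0, "ty": 0, "tz": -1, "rx": 0, "ry": 0, "rz": 0}, {"tx": 0, "ty": 0, "tz": 0, "rx": 0, "ry": 0, "rz": 0}]'

```text
time: 20.2
tool_pos: [500.3, 44.3, -5.9]
tcp_rot: [-3.141, 0.001, -3.107]
contact_force: [-7.3, 0.7, 14.7]
grip_width: 27.6
finger_force: 30.0
```

>>> carry_out --plan '[{"tx": 0, "ty": 0, "tz": 0, "rx": 0, "ry": 0, "rz": 0}, {"tx": 0, "ty": 0, "tz": 0, "rx": 0, "ry": 0, "rz": 0}, {"tx": 0, "ty": 0, "tz": 0, "rx": 0, "ry": 0, "rz": 0}, {"tx": 0, "ty": 0, "tz": 0, "rx": 0, "ry": 0, "rz": 0}, {"tx": 0, "ty": 0, "tz": 10, "rx": 0, "ry": 0, "rz": 0}, {"tx": 0, "ty": 0, "tz": 30, "rx": 0, "ry": 0, "rz": 0}, {"tx": 0, "ty": 0, "tz": 40, "rx": 0, "ry": 0, "rz": 0}, {"tx": 0, "ty": 0, "tz": 30, "rx": 0, "ry": 0, "rz": 0}, {"tx": 0, "ty": 0, "tz": 0, "rx": 0, "ry": 0, "rz": 0}]' --gripper 0.45

```text
time: 21.1
tool_pos: [503.2, 44.1, 106.8]
tcp_rot: [-3.141, 0.009, -3.107]
contact_force: [-0.6, -0.3, -0.3]
grip_width: 50.5
finger_force: 0.0
```

>>> carry_out --plan '[{"tx": 30, "ty": 11, "tz": 0, "rx": 0, "ry": 0, "rz": -0.012}, {"tx": 30, "ty": 11, "tz": 0, "rx": 0, "ry": 0, "rz": -0.012}, {"tx": 30, "ty": 11, "tz": 0, "rx": 0, "ry": 0, "rz": -0.012}, {"tx": 30, "ty": 11, "tz": 0, "rx": 0, "ry": 0, "rz": -0.012}, {"tx": 30, "ty": 11, "tz": 0, "rx": 0, "ry": 0, "rz": -0.012}, {"tx": 30, "ty": 11, "tz": 0, "rx": 0, "ry": 0, "rz": -0.012}, {"tx": 0, "ty": 0, "tz": 0, "rx": 0, "ry": 0, "rz": 0}, {"tx": 0, "ty": 0, "tz": 0, "rx": 0, "ry": 0, "rz": 0}]'

```text
time: 21.9
tool_pos: [679.5, 110.3, 100.7]
tcp_rot: [-3.141, -0.002, 3.104]
contact_force: [-0.8, -0.5, -1.4]
grip_width: 50.3
finger_force: 0.0
```

>>> carry_out --plan '[{"tx": 1, "ty": 1, "tz": -20, "rx": 0, "ry": 0, "rz": 0}, {"tx": 0, "ty": 0, "tz": -20, "rx": 0, "ry": 0, "rz": 0}, {"tx": 0, "ty": 0, "tz": -14, "rx": 0, "ry": 0, "rz": 0}, {"tx": 0, "ty": 0, "tz": -8, "rx": 0, "ry": 0, "rz": 0}, {"tx": 0, "ty": 0, "tz": 0, "rx": 0, "ry": 0, "rz": 0}]'

```text
time: 22.4
tool_pos: [680.2, 111.0, 39.1]
tcp_rot: [-3.141, -0.002, 3.104]
contact_force: [-0.2, -0.1, -0.6]
grip_width: 50.4
finger_force: 0.0
```

>>> carry_out --plan '[{"tx": 0, "ty": 0, "tz": 0, "rx": 0, "ry": 0, "rz": 0}, {"tx": 0, "ty": 0, "tz": 0, "rx": 0, "ry": 0, "rz": 0}, {"tx": 0, "ty": 0, "tz": 0, "rx": 0, "ry": 0, "rz": 0}, {"tx": 0, "ty": 0, "tz": 0, "rx": 0, "ry": 0, "rz": 0}, {"tx": 0, "ty": 0, "tz": 0, "rx": 0, "ry": 0, "rz": 0}, {"tx": -1, "ty": 0, "tz": 8, "rx": 0, "ry": 0, "rz": 0}, {"tx": -2, "ty": 0, "tz": 8, "rx": 0, "ry": 0, "rz": 0}, {"tx": -2, "ty": 0, "tz": 8, "rx": 0, "ry": 0, "rz": 0}, {"tx": -3, "ty": 0, "tz": 8, "rx": 0, "ry": 0, "rz": 0}, {"tx": 0, "ty": 0, "tz": 0, "rx": 0, "ry": 0, "rz": 0}]' --gripper 1

```text
time: 23.4
tool_pos: [672.9, 111.4, 73.5]
tcp_rot: [3.141, 0.001, 3.104]
contact_force: [0.2, 0.4, -2.8]
grip_width: 23.6
finger_force: 30.0
```

>>> carry_out --plan '[{"tx": -1.5, "ty": -17.4, "tz": 0, "rx": 0, "ry": 0, "rz": -0.1}, {"tx": -3.2, "ty": -17.1, "tz": 0, "rx": 0, "ry": 0, "rz": -0.1}, {"tx": -4.9, "ty": -16.7, "tz": 0, "rx": 0, "ry": 0, "rz": -0.1}, {"tx": -6.6, "ty": -16.1, "tz": 0, "rx": 0, "ry": 0, "rz": -0.1}, {"tx": -8.1, "ty": -15.4, "tz": 0, "rx": 0, "ry": 0, "rz": -0.1}, {"tx": -9.7, "ty": -14.5, "tz": 0, "rx": 0, "ry": 0, "rz": -0.1}, {"tx": -11.1, "ty": -13.5, "tz": 0, "rx": 0, "ry": 0, "rz": -0.1}, {"tx": -12.3, "ty": -12.3, "tz": 0, "rx": 0, "ry": 0, "rz": -0.1}]'

```text
time: 24.2
tool_pos: [615.2, -12.6, 72.1]
tcp_rot: [-3.141, 0.0, 2.3]
contact_force: [0.3, -0.5, -1.6]
grip_width: 23.7
finger_force: 30.0
```

>>> carry_out --plan '[{"tx": -13.5, "ty": -11, "tz": 0, "rx": 0, "ry": 0, "rz": -0.1}, {"tx": -14.5, "ty": -9.6, "tz": 0, "rx": 0, "ry": 0, "rz": -0.1}, {"tx": -15.4, "ty": -8.1, "tz": 0, "rx": 0, "ry": 0, "rz": -0.1}, {"tx": -16.2, "ty": -6.5, "tz": 0, "rx": 0, "ry": 0, "rz": -0.1}, {"tx": -16.7, "ty": -4.9, "tz": 0, "rx": 0, "ry": 0, "rz": -0.1}, {"tx": -17.1, "ty": -3.2, "tz": 0, "rx": 0, "ry": 0, "rz": -0.1}, {"tx": -17.4, "ty": -1.5, "tz": 0, "rx": 0, "ry": 0, "rz": -0.1}, {"tx": 0, "ty": 0, "tz": 0, "rx": 0, "ry": 0, "rz": 0}, {"tx": 0, "ty": 0, "tz": 0, "rx": 0, "ry": 0, "rz": 0}]'

```text
time: 25.1
tool_pos: [504.8, -57.3, 72.5]
tcp_rot: [3.141, 0.001, 1.605]
contact_force: [-1.0, -4.4, -0.4]
grip_width: 23.5
finger_force: 30.0
```

>>> carry_out --plan '[{"tx": -0.4, "ty": -1.5, "tz": -8, "rx": 0, "ry": 0, "rz": 0}, {"tx": 0, "ty": -2, "tz": -8, "rx": 0, "ry": 0, "rz": 0}, {"tx": 0, "ty": -1.5, "tz": -8, "rx": 0, "ry": 0, "rz": 0}, {"tx": 0, "ty": -1, "tz": -8, "rx": 0, "ry": 0, "rz": 0}, {"tx": 0, "ty": 0, "tz": -2, "rx": 0, "ry": 0, "rz": 0}, {"tx": 0, "ty": 0, "tz": 0, "rx": 0, "ry": 0, "rz": 0}]'

```text
time: 25.7
tool_pos: [506.2, -63.9, 38.4]
tcp_rot: [3.139, 0.002, 1.605]
contact_force: [-0.0, -8.1, 4.7]
grip_width: 23.6
finger_force: 30.0
```

>>> carry_out --plan '[{"tx": -1.5, "ty": 1, "tz": 0, "rx": 0, "ry": 0, "rz": 0}, {"tx": 0, "ty": 0, "tz": 0, "rx": 0, "ry": 0, "rz": 0}]'

```text
time: 25.9
tool_pos: [505.6, -63.8, 39.2]
tcp_rot: [3.137, 0.004, 1.605]
contact_force: [0.2, -11.5, 4.4]
grip_width: 23.3
finger_force: 30.0
```

>>> carry_out --plan '[{"tx": 0, "ty": 0, "tz": 0, "rx": 0, "ry": 0, "rz": 0}, {"tx": 0, "ty": 0, "tz": 0, "rx": 0, "ry": 0, "rz": 0}, {"tx": 0, "ty": 0, "tz": 0, "rx": 0, "ry": 0, "rz": 0}, {"tx": 0, "ty": 0, "tz": 0, "rx": 0, "ry": 0, "rz": 0}, {"tx": 0, "ty": 0, "tz": 20, "rx": 0, "ry": 0, "rz": 0}, {"tx": 0, "ty": 0, "tz": 40, "rx": 0, "ry": 0, "rz": 0}, {"tx": 0, "ty": 0, "tz": 30, "rx": 0, "ry": 0, "rz": 0}, {"tx": -10, "ty": -40, "tz": 0, "rx": 0, "ry": 0, "rz": -0.14}, {"tx": -10, "ty": -40, "tz": 0, "rx": 0, "ry": 0, "rz": -0.14}, {"tx": -10, "ty": -40, "tz": 0, "rx": 0, "ry": 0, "rz": -0.14}, {"tx": -10, "ty": -40, "tz": 0, "rx": 0, "ry": 0, "rz": -0.14}, {"tx": 0, "ty": 0, "tz": 0, "rx": 0, "ry": 0, "rz": 0}]' --gripper 0.4

```text
time: 27.1
tool_pos: [462.2, -225.6, 127.9]
tcp_rot: [3.141, 0.001, 1.036]
contact_force: [0.6, 1.0, 0.1]
grip_width: 55.3
finger_force: 0.0
```

```bash
python3 - <<'E'
from h import *
s=bot.capture("scene").copy();t=bot.capture("top").copy()
cv2.imwrite("pics/s2.png",s[:,:,::-1]);cv2.imwrite("pics/t2.png",t[:,:,::-1])
a=crop(t,225,200,445,300,3.6,None);b=crop(s,70,140,340,270,2.93,None)
a=cv2.resize(a,(792,290))[:290];b=b[:310]
w=min(a.shape[1],b.shape[1]);cv2.imwrite("pics/l.png",np.vstack([a[:,:w],b[:,:w]])[:,:,::-1]);print(a.shape,b.shape)
E
```

```text
(290, 792, 3) (310, 791, 3)
```

View pics/l.png

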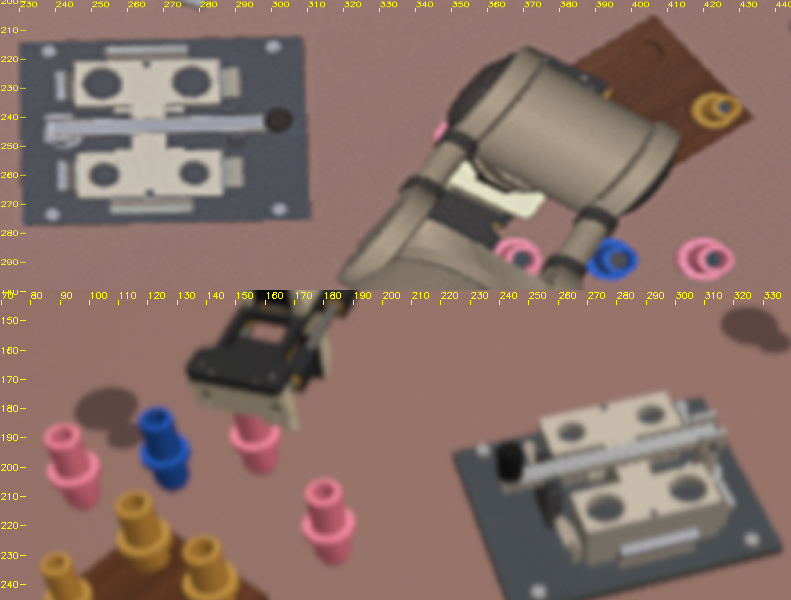

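The bar lies across in the catch (top (300,241)) over the seated casting, and the rack hasn't moved (small hub still at top (425,236)). I'll work out the bore positions.

```bash
python3 - <<'E'
from h import *
A=lambda x,y:(x/3.6+224.5,y/2.9+199.5);B=lambda x,y:(x/2.93+69.5,(y-290)/2.93+139.5)
P={"L+":(A(101,84),B(688,488)),"L-":(A(191,82),B(605,507)),"s+":(A(104,175),B(651,414)),"s-":(A(194,173),B(571,432))}
X=[]
for k,(a,b) in P.items(): x=tri(a,b);X.append(ray("top",a,57)[:2]*.5+ray("scene",b,57)[:2]*.5);print(k,x.round(1),X[-1].round(1))
X=np.array(X);print("c",X.mean(0),"yaw",np.arctan2(*(X[:2].mean(0)-X[2:].mean(0))[::-1]),np.arctan2(-(X[0]-X[1]+X[2]-X[3])[0],(X[0]-X[1]+X[2]-X[3])[1]))
for k in[(48,38),(48,-38),(-48,38),(-48,-38)]:
  y=.034;print(k,np.array([500.3,44.3])+np.array([[np.cos(y),-np.sin(y)],[np.sin(y),np.cos(y)]])@k)
E
```

```text
L+ [546.3  84.1  56.1] [546.6  83.9]
L- [548.8   7.8  57. ] [548.8   7.7]
s+ [450.6  80.8  56.5] [450.8  80.7]
s- [453.1   4.7  56.2] [453.4   4.5]
c [499.92113098  44.20296148] yaw 0.03320313112321767 0.031865405747489126
(48, 38) [546.98050758  83.9097237 ]
(48, -38) [549.56400976   7.95364747]
(-48, 38) [451.03599024  80.64635253]
(-48, -38) [453.61949242   4.6902763 ]
```

>>> carry_out --plan '[{"tx": 9.4, "ty": -12.3, "tz": 0, "rx": 0, "ry": 0, "rz": -0.125}, {"tx": 9.4, "ty": -12.3, "tz": 0, "rx": 0, "ry": 0, "rz": -0.125}, {"tx": 9.4, "ty": -12.3, "tz": 0, "rx": 0, "ry": 0, "rz": -0.125}, {"tx": 9.4, "ty": -12.3, "tz": 0, "rx": 0, "ry": 0, "rz": -0.125}, {"tx": 9.4, "ty": -12.3, "tz": 0, "rx": 0, "ry": 0, "rz": -0.125}, {"tx": 9.4, "ty": -12.3, "tz": 0, "rx": 0, "ry": 0, "rz": -0.125}, {"tx": 9.4, "ty": -12.3, "tz": 0, "rx": 0, "ry": 0, "rz": -0.125}, {"tx": 9.4, "ty": -12.3, "tz": 0, "rx": 0, "ry": 0, "rz": -0.125}, {"tx": 0, "ty": 0, "tz": -40, "rx": 0, "ry": 0, "rz": 0}, {"tx": 0, "ty": 0, "tz": 0, "rx": 0, "ry": 0, "rz": 0}, {"tx": 0, "ty": 0, "tz": 0, "rx": 0, "ry": 0, "rz": 0}]'

```text
time: 28.3
tool_pos: [538.2, -318.1, 87.6]
tcp_rot: [-3.14, 0.002, 0.046]
contact_force: [0.0, -0.2, 0.3]
grip_width: 54.6
finger_force: 0.0
```

>>> carry_out --plan '[{"tx": -1, "ty": -6, "tz": -10, "rx": 0, "ry": 0, "rz": -0.012}, {"tx": 0, "ty": 0, "tz": -15, "rx": 0, "ry": 0, "rz": 0}, {"tx": 0, "ty": 0, "tz": -15, "rx": 0, "ry": 0, "rz": 0}, {"tx": 0, "ty": 0, "tz": -10, "rx": 0, "ry": 0, "rz": 0}, {"tx": 0, "ty": 0, "tz": -7, "rx": 0, "ry": 0, "rz": 0}, {"tx": 0, "ty": 0, "tz": -5, "rx": 0, "ry": 0, "rz": 0}, {"tx": 0, "ty": 0, "tz": 0, "rx": 0, "ry": 0, "rz": 0}]'

```text
time: 29.0
tool_pos: [537.2, -325.9, 25.8]
tcp_rot: [-3.141, 0.0, 0.032]
contact_force: [-0.2, 0.6, 0.2]
grip_width: 54.9
finger_force: 0.0
```

>>> carry_out --plan '[{"tx": 0, "ty": 0, "tz": 0, "rx": 0, "ry": 0, "rz": 0}, {"tx": 0, "ty": 0, "tz": 0, "rx": 0, "ry": 0, "rz": 0}, {"tx": 0, "ty": 0, "tz": 0, "rx": 0, "ry": 0, "rz": 0}, {"tx": 0, "ty": 0, "tz": 0, "rx": 0, "ry": 0, "rz": 0}, {"tx": 0, "ty": 0, "tz": 0, "rx": 0, "ry": 0, "rz": 0}]' --gripper 1

```text
time: 29.5
tool_pos: [537.5, -326.0, 26.4]
tcp_rot: [3.141, -0.0, 0.032]
contact_force: [-0.6, 0.3, 2.1]
grip_width: 29.6
finger_force: 30.0
```

>>> carry_out --plan '[{"tx": 0, "ty": 0, "tz": 15, "rx": 0, "ry": 0, "rz": 0}, {"tx": 0, "ty": 0, "tz": 30, "rx": 0, "ry": 0, "rz": 0}, {"tx": 0, "ty": 0, "tz": 35, "rx": 0, "ry": 0, "rz": 0}, {"tx": 0, "ty": 0, "tz": 28, "rx": 0, "ry": 0, "rz": 0}, {"tx": 1, "ty": 30, "tz": 0, "rx": 0, "ry": 0, "rz": 0}, {"tx": 1, "ty": 40, "tz": 0, "rx": 0, "ry": 0, "rz": 0}, {"tx": 1, "ty": 40, "tz": 0, "rx": 0, "ry": 0, "rz": 0}, {"tx": 1, "ty": 40, "tz": 0, "rx": 0, "ry": 0, "rz": 0}, {"tx": 1, "ty": 40, "tz": 0, "rx": 0, "ry": 0, "rz": 0}, {"tx": 1, "ty": 40, "tz": 0, "rx": 0, "ry": 0, "rz": 0}, {"tx": 1, "ty": 40, "tz": 0, "rx": 0, "ry": 0, "rz": 0}, {"tx": 1, "ty": 40, "tz": 0, "rx": 0, "ry": 0, "rz": 0}]'

```text
time: 30.7
tool_pos: [544.7, -14.3, 133.6]
tcp_rot: [-3.142, 0.001, 0.032]
contact_force: [0.9, -0.2, -3.0]
grip_width: 29.6
finger_force: 30.0
```

>>> carry_out --plan '[{"tx": 1, "ty": 40, "tz": 0, "rx": 0, "ry": 0, "rz": 0}, {"tx": 0.5, "ty": 40, "tz": 0, "rx": 0, "ry": 0, "rz": 0}, {"tx": 0, "ty": 20, "tz": 0, "rx": 0, "ry": 0, "rz": 0}, {"tx": 0, "ty": 0, "tz": 0, "rx": 0, "ry": 0, "rz": 0}, {"tx": 0, "ty": 0, "tz": 0, "rx": 0, "ry": 0, "rz": 0}]'

```text
time: 31.2
tool_pos: [546.4, 84.1, 133.6]
tcp_rot: [3.141, 0.001, 0.033]
contact_force: [-0.7, -0.2, -3.3]
grip_width: 29.5
finger_force: 30.0
```

>>> carry_out --plan '[{"tx": 0, "ty": 0, "tz": -25, "rx": 0, "ry": 0, "rz": 0}, {"tx": 0, "ty": 0, "tz": -25, "rx": 0, "ry": 0, "rz": 0}, {"tx": 0, "ty": 0, "tz": -8, "rx": 0, "ry": 0, "rz": 0}, {"tx": 0, "ty": 0, "tz": -4, "rx": 0, "ry": 0, "rz": 0}, {"tx": 0, "ty": 0, "tz": -4, "rx": 0, "ry": 0, "rz": 0}, {"tx": 0, "ty": 0, "tz": 0, "rx": 0, "ry": 0, "rz": 0}]'

```text
time: 31.8
tool_pos: [547.2, 83.7, 68.5]
tcp_rot: [3.141, -0.001, 0.031]
contact_force: [0.8, -0.3, -2.6]
grip_width: 29.4
finger_force: 30.0
```

>>> carry_out --plan '[{"tx": 0, "ty": 0, "tz": -3, "rx": 0, "ry": 0, "rz": 0}, {"tx": 0, "ty": 0, "tz": -3, "rx": 0, "ry": 0, "rz": 0}, {"tx": 0, "ty": 0, "tz": -2, "rx": 0, "ry": 0, "rz": 0}]'

```text
time: 32.1
tool_pos: [546.9, 84.0, 60.1]
tcp_rot: [3.141, -0.0, 0.032]
contact_force: [-0.2, -1.0, -2.3]
grip_width: 29.3
finger_force: 30.0
```

>>> carry_out --plan '[{"tx": 0, "ty": 0, "tz": -3, "rx": 0, "ry": 0, "rz": 0}, {"tx": 0, "ty": 0, "tz": -3, "rx": 0, "ry": 0, "rz": 0}, {"tx": 0, "ty": 0, "tz": -3, "rx": 0, "ry": 0, "rz": 0}, {"tx": 0, "ty": 0, "tz": -3, "rx": 0, "ry": 0, "rz": 0}, {"tx": 0, "ty": 0, "tz": -3, "rx": 0, "ry": 0, "rz": 0}]'

```text
time: 32.6
tool_pos: [547.4, 84.1, 46.3]
tcp_rot: [3.141, -0.002, 0.032]
contact_force: [-2.9, -0.4, 8.3]
grip_width: 29.7
finger_force: 30.0
```

>>> carry_out --plan '[{"tx": 0, "ty": 0, "tz": -3, "rx": 0, "ry": 0, "rz": 0}, {"tx": 0, "ty": 0, "tz": -3, "rx": 0, "ry": 0, "rz": 0}, {"tx": 0, "ty": 0, "tz": -3, "rx": 0, "ry": 0, "rz": 0}, {"tx": 0, "ty": 0, "tz": 0, "rx": 0, "ry": 0, "rz": 0}]'

```text
time: 33.0
tool_pos: [547.3, 84.2, 37.3]
tcp_rot: [3.141, -0.002, 0.032]
contact_force: [-2.3, 0.1, 6.5]
grip_width: 29.4
finger_force: 30.0
```

>>> carry_out --plan '[{"tx": 0, "ty": 0, "tz": -1.5, "rx": 0, "ry": 0, "rz": 0}, {"tx": 0, "ty": 0, "tz": -1.5, "rx": 0, "ry": 0, "rz": 0}, {"tx": 0, "ty": 0, "tz": 0, "rx": 0, "ry": 0, "rz": 0}]'

```text
time: 33.3
tool_pos: [547.6, 84.3, 37.0]
tcp_rot: [3.141, -0.003, 0.033]
contact_force: [-10.3, 0.3, 27.9]
grip_width: 29.4
finger_force: 30.0
```

Bushing 1 is home: it stopped at 37.0 under 28 N, where 36.7 was expected. I'll release it and go for the second large one.

>>> carry_out --plan '[{"tx": 0, "ty": 0, "tz": 0, "rx": 0, "ry": 0, "rz": 0}, {"tx": 0, "ty": 0, "tz": 0, "rx": 0, "ry": 0, "rz": 0}, {"tx": 0, "ty": 0, "tz": 0, "rx": 0, "ry": 0, "rz": 0}, {"tx": 0, "ty": 0, "tz": 0, "rx": 0, "ry": 0, "rz": 0}, {"tx": 0, "ty": 0, "tz": 10, "rx": 0, "ry": 0, "rz": 0}, {"tx": 0, "ty": 0, "tz": 25, "rx": 0, "ry": 0, "rz": 0}, {"tx": 0, "ty": 0, "tz": 35, "rx": 0, "ry": 0, "rz": 0}, {"tx": 0, "ty": -30, "tz": 0, "rx": 0, "ry": 0, "rz": 0}, {"tx": 0, "ty": -40, "tz": 0, "rx": 0, "ry": 0, "rz": 0}]' --gripper 0.42

```text
time: 34.2
tool_pos: [547.8, 14.6, 105.0]
tcp_rot: [3.141, -0.003, 0.035]
contact_force: [0.4, -0.8, 0.1]
grip_width: 53.6
finger_force: 0.0
```

>>> carry_out --plan '[{"tx": 0, "ty": -36, "tz": 0, "rx": 0, "ry": 0, "rz": 0}, {"tx": 0, "ty": -40, "tz": 0, "rx": 0, "ry": 0, "rz": 0}, {"tx": -9, "ty": -40, "tz": 0, "rx": 0, "ry": 0, "rz": 0}, {"tx": -9, "ty": -40, "tz": 0, "rx": 0, "ry": 0, "rz": 0}, {"tx": -9, "ty": -40, "tz": 0, "rx": 0, "ry": 0, "rz": 0}, {"tx": -9, "ty": -40, "tz": 0, "rx": 0, "ry": 0, "rz": 0}, {"tx": -9, "ty": -40, "tz": 0, "rx": 0, "ry": 0, "rz": 0}, {"tx": -9, "ty": -40, "tz": 0, "rx": 0, "ry": 0, "rz": 0}, {"tx": -9, "ty": -40, "tz": 0, "rx": 0, "ry": 0, "rz": 0}, {"tx": -10, "ty": -30, "tz": 0, "rx": 0, "ry": 0, "rz": 0}, {"tx": 0, "ty": 0, "tz": 0, "rx": 0, "ry": 0, "rz": 0}, {"tx": 0, "ty": 0, "tz": 0, "rx": 0, "ry": 0, "rz": 0}]'

```text
time: 35.4
tool_pos: [473.4, -372.3, 103.2]
tcp_rot: [-3.141, 0.0, 0.03]
contact_force: [1.4, 0.1, -0.4]
grip_width: 53.2
finger_force: 0.0
```

```bash
python3 - <<'E'
from h import *
s=bot.capture("scene").copy();t=bot.capture("top").copy()
print(bot.get_obs()["tool_pos"])
s0=cv2.imread("pics/scene0.png")[:,:,::-1]; 
# has the rack/bushings moved? match patches of the first picture (small bushing, rack's near corner)
for nm,(x,y,w,h) in dict(bs=(80,226,24,32),rackcorner=(100,262,40,24),bl2=(108,205,28,34)).items():
    p=s0[y:y+h,x:x+w].copy();r=s[y-25:y+h+25,x-25:x+w+25].copy()
    m=cv2.matchTemplate(r,p,cv2.TM_CCOEFF_NORMED);_,v,_,l=cv2.minMaxLoc(m);print(nm,round(v,3),l[0]-25,l[1]-25)
cv2.imwrite("pics/s3.png",s[:,:,::-1])
E
```

```text
[ 474.08270377 -370.95492736  103.22502108]
bs 1.0 0 0
rackcorner 1.0 0 0
bl2 0.945 0 0
```

The rack matches the first picture exactly. I'll descend.

>>> carry_out --plan '[{"tx": -0.5, "ty": 0, "tz": -25, "rx": 0, "ry": 0, "rz": 0}, {"tx": 0, "ty": 0, "tz": -25, "rx": 0, "ry": 0, "rz": 0}, {"tx": 0, "ty": 0, "tz": -15, "rx": 0, "ry": 0, "rz": 0}, {"tx": 0, "ty": 0, "tz": -8, "rx": 0, "ry": 0, "rz": 0}, {"tx": 0, "ty": 0, "tz": -4, "rx": 0, "ry": 0, "rz": 0}, {"tx": 0, "ty": 0, "tz": 0, "rx": 0, "ry": 0, "rz": 0}]'

```text
time: 36.1
tool_pos: [473.7, -371.5, 26.2]
tcp_rot: [3.141, -0.0, 0.033]
contact_force: [-0.2, 0.2, 0.5]
grip_width: 52.9
finger_force: 0.0
```

>>> carry_out --plan '[{"tx": 0, "ty": 0, "tz": 0, "rx": 0, "ry": 0, "rz": 0}, {"tx": 0, "ty": 0, "tz": 0, "rx": 0, "ry": 0, "rz": 0}, {"tx": 0, "ty": 0, "tz": 0, "rx": 0, "ry": 0, "rz": 0}, {"tx": 0, "ty": 0, "tz": 0, "rx": 0, "ry": 0, "rz": 0}, {"tx": 0, "ty": 0, "tz": 0, "rx": 0, "ry": 0, "rz": 0}]' --gripper 1

```text
time: 36.6
tool_pos: [473.5, -372.3, 26.6]
tcp_rot: [3.141, -0.001, 0.032]
contact_force: [-0.1, 0.2, 2.5]
grip_width: 29.4
finger_force: 30.0
```

>>> carry_out --plan '[{"tx": 0, "ty": 0, "tz": 15, "rx": 0, "ry": 0, "rz": 0}, {"tx": 0, "ty": 0, "tz": 30, "rx": 0, "ry": 0, "rz": 0}, {"tx": 0, "ty": 0, "tz": 35, "rx": 0, "ry": 0, "rz": 0}, {"tx": 0, "ty": 0, "tz": 27, "rx": 0, "ry": 0, "rz": 0}, {"tx": 9, "ty": 30, "tz": 0, "rx": 0, "ry": 0, "rz": 0}, {"tx": 9, "ty": 40, "tz": 0, "rx": 0, "ry": 0, "rz": 0}, {"tx": 9, "ty": 40, "tz": 0, "rx": 0, "ry": 0, "rz": 0}, {"tx": 9, "ty": 40, "tz": 0, "rx": 0, "ry": 0, "rz": 0}, {"tx": 9, "ty": 40, "tz": 0, "rx": 0, "ry": 0, "rz": 0}, {"tx": 9, "ty": 40, "tz": 0, "rx": 0, "ry": 0, "rz": 0}, {"tx": 9, "ty": 40, "tz": 0, "rx": 0, "ry": 0, "rz": 0}, {"tx": 9, "ty": 40, "tz": 0, "rx": 0, "ry": 0, "rz": 0}]'

```text
time: 37.8
tool_pos: [544.9, -60.2, 132.6]
tcp_rot: [-3.141, 0.001, 0.032]
contact_force: [0.2, -0.1, -3.5]
grip_width: 29.3
finger_force: 30.0
```

>>> carry_out --plan '[{"tx": 3.5, "ty": 40, "tz": 0, "rx": 0, "ry": 0, "rz": 0}, {"tx": 0, "ty": 30, "tz": 0, "rx": 0, "ry": 0, "rz": 0}, {"tx": 0, "ty": 0, "tz": -20, "rx": 0, "ry": 0, "rz": 0}, {"tx": 0, "ty": 0, "tz": -20, "rx": 0, "ry": 0, "rz": 0}, {"tx": 0, "ty": 0, "tz": -10, "rx": 0, "ry": 0, "rz": 0}, {"tx": 0, "ty": 0, "tz": 0, "rx": 0, "ry": 0, "rz": 0}, {"tx": 0, "ty": 0, "tz": 0, "rx": 0, "ry": 0, "rz": 0}]'

```text
time: 38.5
tool_pos: [549.0, 7.8, 83.3]
tcp_rot: [3.142, -0.0, 0.031]
contact_force: [-0.0, -0.4, -2.7]
grip_width: 29.5
finger_force: 30.0
```

>>> carry_out --plan '[{"tx": 0.3, "ty": 0, "tz": -8, "rx": 0, "ry": 0, "rz": 0}, {"tx": 0, "ty": 0, "tz": -4, "rx": 0, "ry": 0, "rz": 0}, {"tx": 0, "ty": 0, "tz": -4, "rx": 0, "ry": 0, "rz": 0}, {"tx": 0, "ty": 0, "tz": -4, "rx": 0, "ry": 0, "rz": 0}, {"tx": 0, "ty": 0, "tz": -3, "rx": 0, "ry": 0, "rz": 0}]'

```text
time: 39.0
tool_pos: [549.0, 8.1, 59.7]
tcp_rot: [3.142, 0.0, 0.032]
contact_force: [0.2, -0.8, -2.9]
grip_width: 29.4
finger_force: 30.0
```

>>> carry_out --plan '[{"tx": 0, "ty": 0, "tz": -3, "rx": 0, "ry": 0, "rz": 0}, {"tx": 0, "ty": 0, "tz": -3, "rx": 0, "ry": 0, "rz": 0}, {"tx": 0, "ty": 0, "tz": -3, "rx": 0, "ry": 0, "rz": 0}, {"tx": 0, "ty": 0, "tz": -3, "rx": 0, "ry": 0, "rz": 0}]'

```text
time: 39.4
tool_pos: [549.5, 8.0, 49.2]
tcp_rot: [3.141, -0.001, 0.032]
contact_force: [-2.5, -0.1, 8.5]
grip_width: 29.5
finger_force: 30.0
```

>>> carry_out --plan '[{"tx": 0, "ty": 0, "tz": -3, "rx": 0, "ry": 0, "rz": 0}, {"tx": 0, "ty": 0, "tz": -3, "rx": 0, "ry": 0, "rz": 0}, {"tx": 0, "ty": 0, "tz": -3, "rx": 0, "ry": 0, "rz": 0}, {"tx": 0, "ty": 0, "tz": -2.5, "rx": 0, "ry": 0, "rz": 0}, {"tx": 0, "ty": 0, "tz": -2, "rx": 0, "ry": 0, "rz": 0}, {"tx": 0, "ty": 0, "tz": 0, "rx": 0, "ry": 0, "rz": 0}]'

```text
time: 40.0
tool_pos: [549.5, 7.9, 37.3]
tcp_rot: [3.141, -0.002, 0.032]
contact_force: [-7.2, -0.4, 20.1]
grip_width: 29.4
finger_force: 30.0
```

Bushing 2 is home (37.3, 20 N). Next is the small one.

>>> carry_out --plan '[{"tx": 0, "ty": 0, "tz": 0, "rx": 0, "ry": 0, "rz": 0}, {"tx": 0, "ty": 0, "tz": 0, "rx": 0, "ry": 0, "rz": 0}, {"tx": 0, "ty": 0, "tz": 0, "rx": 0, "ry": 0, "rz": 0}, {"tx": 0, "ty": 0, "tz": 0, "rx": 0, "ry": 0, "rz": 0}, {"tx": 0, "ty": 0, "tz": 10, "rx": 0, "ry": 0, "rz": 0}, {"tx": 0, "ty": 0, "tz": 25, "rx": 0, "ry": 0, "rz": 0}, {"tx": 0, "ty": 0, "tz": 35, "rx": 0, "ry": 0, "rz": 0}, {"tx": 0, "ty": -30, "tz": 0, "rx": 0, "ry": 0, "rz": 0}, {"tx": 0, "ty": -40, "tz": 0, "rx": 0, "ry": 0, "rz": 0}]' --gripper 0.42

```text
time: 40.9
tool_pos: [550.1, -61.4, 106.6]
tcp_rot: [3.141, -0.003, 0.035]
contact_force: [0.8, -1.3, -0.7]
grip_width: 53.5
finger_force: 0.0
```

>>> carry_out --plan '[{"tx": -3, "ty": -40, "tz": 0, "rx": 0, "ry": 0, "rz": 0}, {"tx": -3, "ty": -40, "tz": 0, "rx": 0, "ry": 0, "rz": 0}, {"tx": -3, "ty": -40, "tz": 0, "rx": 0, "ry": 0, "rz": 0}, {"tx": -3, "ty": -40, "tz": 0, "rx": 0, "ry": 0, "rz": 0}, {"tx": -3, "ty": -40, "tz": 0, "rx": 0, "ry": 0, "rz": 0}, {"tx": -3, "ty": -40, "tz": 0, "rx": 0, "ry": 0, "rz": 0}, {"tx": -3, "ty": -40, "tz": 0, "rx": 0, "ry": 0, "rz": 0}, {"tx": -3, "ty": -40, "tz": 0, "rx": 0, "ry": 0, "rz": 0}, {"tx": -3, "ty": -35, "tz": 0, "rx": 0, "ry": 0, "rz": 0}, {"tx": -1, "ty": -18, "tz": 0, "rx": 0, "ry": 0, "rz": 0}, {"tx": 0, "ty": 0, "tz": 0, "rx": 0, "ry": 0, "rz": 0}]'

```text
time: 42.0
tool_pos: [520.2, -437.7, 104.6]
tcp_rot: [3.141, -0.0, 0.029]
contact_force: [1.0, 0.4, -0.5]
grip_width: 53.2
finger_force: 0.0
```

```bash
python3 - <<'E'
from h import *
s=bot.capture("scene").copy();t=bot.capture("top").copy()
print(bot.get_obs()["tool_pos"])
s0=cv2.imread("pics/scene0.png")[:,:,::-1];t0=cv2.imread("pics/t2.png")[:,:,::-1]; s1=cv2.imread("pics/s2.png")[:,:,::-1]
for nm,a,b,(x,y,w,h) in [("bs",s0,s,(80,226,24,32)),("rackcorner",s0,s,(100,262,40,24)),("knob/bar/casting small end",s1,s,(235,172,70,28)),("bar",t0,t,(240,235,66,14))]:
    p=a[y:y+h,x:x+w].copy();r=b[y-25:y+h+25,x-25:x+w+25].copy()
    m=cv2.matchTemplate(r,p,cv2.TM_CCOEFF_NORMED);_,v,_,l=cv2.minMaxLoc(m);print(nm,round(v,3),l[0]-25,l[1]-25)
E
```

```text
[ 520.95749369 -434.57758507  104.57125108]
bs 0.998 0 0
rackcorner 0.999 0 0
knob/bar/casting small end 0.976 0 0
bar 0.992 0 0
```

>>> carry_out --plan '[{"tx": 0.5, "ty": -0.5, "tz": -25, "rx": 0, "ry": 0, "rz": 0}, {"tx": 0, "ty": 0, "tz": -25, "rx": 0, "ry": 0, "rz": 0}, {"tx": 0, "ty": 0, "tz": -15, "rx": 0, "ry": 0, "rz": 0}, {"tx": 0, "ty": 0, "tz": -9, "rx": 0, "ry": 0, "rz": 0}, {"tx": 0, "ty": 0, "tz": -4, "rx": 0, "ry": 0, "rz": 0}, {"tx": 0, "ty": 0, "tz": 0, "rx": 0, "ry": 0, "rz": 0}]'

```text
time: 42.7
tool_pos: [521.9, -435.3, 26.8]
tcp_rot: [3.141, -0.0, 0.032]
contact_force: [0.2, 1.2, -0.8]
grip_width: 53.0
finger_force: 0.0
```

>>> carry_out --plan '[{"tx": 0, "ty": 0, "tz": 0, "rx": 0, "ry": 0, "rz": 0}, {"tx": 0, "ty": 0, "tz": 0, "rx": 0, "ry": 0, "rz": 0}, {"tx": 0, "ty": 0, "tz": 0, "rx": 0, "ry": 0, "rz": 0}, {"tx": 0, "ty": 0, "tz": 0, "rx": 0, "ry": 0, "rz": 0}, {"tx": 0, "ty": 0, "tz": 0, "rx": 0, "ry": 0, "rz": 0}, {"tx": 0, "ty": 0, "tz": 0, "rx": 0, "ry": 0, "rz": 0}]' --gripper 1

```text
time: 43.3
tool_pos: [521.8, -435.7, 26.9]
tcp_rot: [3.141, -0.0, 0.032]
contact_force: [-0.9, -0.1, 1.9]
grip_width: 23.3
finger_force: 30.0
```

>>> carry_out --plan '[{"tx": 0, "ty": 0, "tz": 15, "rx": 0, "ry": 0, "rz": 0}, {"tx": 0, "ty": 0, "tz": 30, "rx": 0, "ry": 0, "rz": 0}, {"tx": 0, "ty": 0, "tz": 35, "rx": 0, "ry": 0, "rz": 0}, {"tx": 0, "ty": 0, "tz": 27, "rx": 0, "ry": 0, "rz": 0}, {"tx": -6, "ty": 30, "tz": 0, "rx": 0, "ry": 0, "rz": 0}, {"tx": -6, "ty": 40, "tz": 0, "rx": 0, "ry": 0, "rz": 0}, {"tx": -6, "ty": 40, "tz": 0, "rx": 0, "ry": 0, "rz": 0}, {"tx": -6, "ty": 40, "tz": 0, "rx": 0, "ry": 0, "rz": 0}, {"tx": -6, "ty": 40, "tz": 0, "rx": 0, "ry": 0, "rz": 0}, {"tx": -6, "ty": 40, "tz": 0, "rx": 0, "ry": 0, "rz": 0}, {"tx": -6, "ty": 40, "tz": 0, "rx": 0, "ry": 0, "rz": 0}, {"tx": -6, "ty": 40, "tz": 0, "rx": 0, "ry": 0, "rz": 0}]'

```text
time: 44.5
tool_pos: [473.1, -123.8, 134.3]
tcp_rot: [3.141, -0.0, 0.032]
contact_force: [0.7, 0.6, -2.0]
grip_width: 23.5
finger_force: 29.9
```

>>> carry_out --plan '[{"tx": -6, "ty": 40, "tz": 0, "rx": 0, "ry": 0, "rz": 0}, {"tx": -6, "ty": 40, "tz": 0, "rx": 0, "ry": 0, "rz": 0}, {"tx": -6, "ty": 35, "tz": 0, "rx": 0, "ry": 0, "rz": 0}, {"tx": -2, "ty": 15, "tz": 0, "rx": 0, "ry": 0, "rz": 0}, {"tx": 0, "ty": 0, "tz": -20, "rx": 0, "ry": 0, "rz": 0}, {"tx": 0, "ty": 0, "tz": -20, "rx": 0, "ry": 0, "rz": 0}, {"tx": 0, "ty": 0, "tz": -10, "rx": 0, "ry": 0, "rz": 0}, {"tx": 0, "ty": 0, "tz": 0, "rx": 0, "ry": 0, "rz": 0}, {"tx": 0, "ty": 0, "tz": 0, "rx": 0, "ry": 0, "rz": 0}]'

```text
time: 45.4
tool_pos: [454.0, 4.4, 84.2]
tcp_rot: [3.141, -0.001, 0.031]
contact_force: [-0.3, -0.9, -2.2]
grip_width: 23.5
finger_force: 30.0
```

>>> carry_out --plan '[{"tx": -0.5, "ty": 0, "tz": -8, "rx": 0, "ry": 0, "rz": 0}, {"tx": 0, "ty": 0, "tz": -4, "rx": 0, "ry": 0, "rz": 0}, {"tx": 0, "ty": 0, "tz": -4, "rx": 0, "ry": 0, "rz": 0}, {"tx": 0, "ty": 0, "tz": -4, "rx": 0, "ry": 0, "rz": 0}, {"tx": 0, "ty": 0, "tz": -3, "rx": 0, "ry": 0, "rz": 0}]'

```text
time: 45.9
tool_pos: [453.3, 4.6, 60.3]
tcp_rot: [-3.142, -0.0, 0.032]
contact_force: [0.5, 1.1, -1.3]
grip_width: 23.4
finger_force: 30.0
```

>>> carry_out --plan '[{"tx": 0, "ty": 0, "tz": -3, "rx": 0, "ry": 0, "rz": 0}, {"tx": 0, "ty": 0, "tz": -3, "rx": 0, "ry": 0, "rz": 0}, {"tx": 0, "ty": 0, "tz": -3, "rx": 0, "ry": 0, "rz": 0}, {"tx": 0, "ty": 0, "tz": -3, "rx": 0, "ry": 0, "rz": 0}]'

```text
time: 46.3
tool_pos: [453.7, 4.6, 49.3]
tcp_rot: [3.141, -0.001, 0.032]
contact_force: [-2.1, -0.1, 8.9]
grip_width: 23.2
finger_force: 30.0
```

>>> carry_out --plan '[{"tx": 0, "ty": 0, "tz": -3, "rx": 0, "ry": 0, "rz": 0}, {"tx": 0, "ty": 0, "tz": -3, "rx": 0, "ry": 0, "rz": 0}, {"tx": 0, "ty": 0, "tz": -3, "rx": 0, "ry": 0, "rz": 0}, {"tx": 0, "ty": 0, "tz": -2.5, "rx": 0, "ry": 0, "rz": 0}, {"tx": 0, "ty": 0, "tz": -2, "rx": 0, "ry": 0, "rz": 0}, {"tx": 0, "ty": 0, "tz": 0, "rx": 0, "ry": 0, "rz": 0}]'

```text
time: 46.9
tool_pos: [453.8, 4.3, 37.5]
tcp_rot: [3.141, -0.002, 0.032]
contact_force: [-8.2, 0.0, 27.3]
grip_width: 23.4
finger_force: 30.0
```

Bushing 3 is home (37.5, 27 N). I'll release it, back off clear, and check.

>>> carry_out --plan '[{"tx": 0, "ty": 0, "tz": 0, "rx": 0, "ry": 0, "rz": 0}, {"tx": 0, "ty": 0, "tz": 0, "rx": 0, "ry": 0, "rz": 0}, {"tx": 0, "ty": 0, "tz": 0, "rx": 0, "ry": 0, "rz": 0}, {"tx": 0, "ty": 0, "tz": 0, "rx": 0, "ry": 0, "rz": 0}, {"tx": 0, "ty": 0, "tz": 10, "rx": 0, "ry": 0, "rz": 0}, {"tx": 0, "ty": 0, "tz": 30, "rx": 0, "ry": 0, "rz": 0}, {"tx": 0, "ty": 0, "tz": 40, "rx": 0, "ry": 0, "rz": 0}, {"tx": 0, "ty": 0, "tz": 30, "rx": 0, "ry": 0, "rz": 0}, {"tx": 0, "ty": 40, "tz": 0, "rx": 0, "ry": 0, "rz": 0}, {"tx": 0, "ty": 40, "tz": 0, "rx": 0, "ry": 0, "rz": 0}, {"tx": 0, "ty": 40, "tz": 0, "rx": 0, "ry": 0, "rz": 0}, {"tx": 0, "ty": 40, "tz": 0, "rx": 0, "ry": 0, "rz": 0}]' --gripper 0.42

```text
time: 48.1
tool_pos: [453.0, 166.0, 145.9]
tcp_rot: [-3.142, -0.001, 0.031]
contact_force: [0.0, -0.1, -0.2]
grip_width: 53.2
finger_force: 0.0
```

>>> carry_out --plan '[{"tx": 0, "ty": 40, "tz": 0, "rx": 0, "ry": 0, "rz": 0}, {"tx": 0, "ty": 40, "tz": 0, "rx": 0, "ry": 0, "rz": 0}, {"tx": 0, "ty": 40, "tz": 0, "rx": 0, "ry": 0, "rz": 0}, {"tx": 0, "ty": 0, "tz": 0, "rx": 0, "ry": 0, "rz": 0}, {"tx": 0, "ty": 0, "tz": 0, "rx": 0, "ry": 0, "rz": 0}]'

```text
time: 48.6
tool_pos: [452.7, 284.9, 145.1]
tcp_rot: [3.141, 0.0, 0.034]
contact_force: [-0.3, -0.4, 0.8]
grip_width: 53.0
finger_force: 0.0
```

```bash
python3 - <<'E'
from h import *
s=bot.capture("scene").copy();t=bot.capture("top").copy()
a=crop(t,225,195,325,285,4,None);b=crop(s,225,130,325,250,4,None)
a=np.pad(a,((0,b.shape[0]-a.shape[0]),(0,0),(0,0)));cv2.imwrite("pics/z.png",np.hstack([a,b])[:,:,::-1])
E
```

```text
(no output)
```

View pics/z.png

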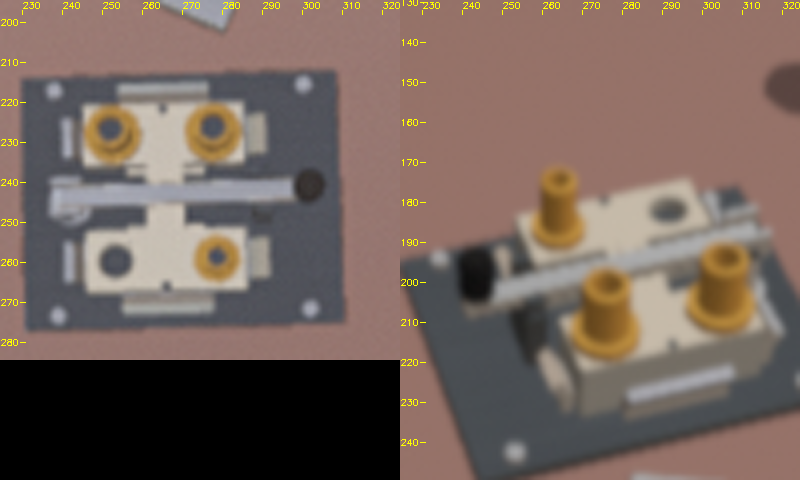

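All three bushings sit flush, at top (252,227), (277,227) and (278,259). The bar lies in its catch (knob (301,240)) and the casting is home. I'll hand it in.

```bash
python3 -c "
from plant import bot
print(bot.close_job())"
```

```text
the job is handed in; nothing more can be done
None
```

I handed the job in at about 49 s with the casting seated, the keeper bar in its catch and all three bushings present (two large, one small) pressed flush. The hand-in call returned no verdict. The reported tool height read about 37 mm low, so my first grip on the knob missed and I corrected for it from then on.

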